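# Load a tilted filter holder and screw its retaining ring down

## Robot

A 6-joint arm with a two-finger parallel gripper is mounted at the origin on the work surface. World frame = base frame: x ahead of the robot, y to its left, z up, the work surface at z = 0. Lengths are in m, angles in rad, forces in N, time in s.
With the tool pointing down it reaches from about 0.25 to 0.725 m from the base axis. Payload 4 kg.
Tool frame: the origin (TCP) lies at the very end of the fingers, on their centre line; the grasp point (between the pads) lies 19 mm behind it; z points along the fingers, y is the line along which they close (so a half turn about z gives the same grasp; the last joint's range is limited). The gripper opens to 85 mm and grips with 20 to 120 N. Pads are 22 mm wide; open, the fingers measure 114 mm over their backs; the gripper's body (76 mm by 85 mm) begins 54 mm behind the grasp point. The pads swing forward as they close: fully open they stand 13 mm farther back than shut.
Start: joints at [1.259, 0.241, 0.005, 1.335, 0, 1.571], TCP at [0.153, 0.476, 0.231] pointing down, gripper open.
Joint ranges: [-2.72, 2.72], [-1.05, 1.87], [-1.09, 1.28], [-1.99, 2.15], [-1.42, 1.44], [-3.14, 3.14]. Speed limits (rad/s): [2.79, 2.79, 3.14, 3.14, 3.14, 3.14].

## Interface

Orientations are given as a unit quaternion [x, y, z, w].
In Python, from workcell import bot, vision, workorder, boxes_of gives the robot as it stands.
- The arm moves only by the tool send_rows, never from a script. Its argument "motion" is text: rows parted by semicolons, each of 5 numbers parted by spaces: the closure, from -1 (fully open) to 1 (shut), so that 0 is half open, then the shift along the tool's x, y, z in cm, then the turn about the tool's z in rad. In form: claw x y z twist; .... A call has 1 to 5 rows; each row is the pose to reach, as a shift and turn from the pose commanded when the call began, along the tool's axes at that moment; what a row does not reach only later rows make up. A row lasts 1/10 s, in which the tool goes at most 50 mm and 8.59 degrees, less where a joint would pass 70% of its speed; a pose out of reach is approached as far as the arm can. A call with a gripper value outside its range is refused whole. The fingers move at their own pace and stop on an object; the grip force is fixed at half the most. Time passes only in rows, so rows that repeat a pose let the fingers close. It gives the time, the measured TCP pose, the force, the opening and the grip force at its end, in the units of the state.
- bot.get_obs(): the state, without advancing time (a new reading comes with each control period).
- vision.camera(name): name is "side" or "top" or "wrist"; returns the picture (400x640x3 uint8, red, green, blue); there is no depth.
- vision.camera_model(name): a dict with "fov_y" (degrees; the focal length in pixels is half the picture's height over the tangent of half this angle, whatever the lens; pixels are square), "cx", "cy" (the principal point, pixels), "world_from_camera" (4x4, takes a point from camera to world coordinates); the wrist camera has in their place "hand_eye" (4x4, takes a point from camera to tool coordinates, whose origin is the TCP and whose axes are the flange's). Camera axes: x right, y down, z forward; pixel columns grow to the right and rows downward; lengths in m; the calibration is good to about 2 mm. A picture is of the moment at which its call begins: read the wrist's pose just before it. camera_model takes no time and is no camera call.
- workorder.job_done(): hands the job in; it is judged then, once.
Trained networks look in the newest picture that a camera, given by its name, has taken for a name from the list of things; names that differ only in an ending like _2 or _b are one class to them, and where a whole thing is asked for, a point or a joint stands for the part that bears it (a point fixed in the world has none). Each returns a list of dicts, best first, with "conf" (0 to 1); they miss things now and then, are a little off and sometimes report something else, mostly with a low value. They report only what shows in the picture. A call takes as long as a camera call. They do not tell look-alikes from the thing itself.
- boxes_of(camera, target): "rect" ([centre column, centre row, width, height] in pixels, round what is visible of it).
The state is a dict: "clock": time; "joint_pos": joint angles; "joint_vel": joint speeds; "tau": joint torques, N m; "eef_pos": TCP position; "tool_rot": TCP orientation; "ft_force": force on the tool from outside, world axes, zero at the start; "ft_torque": the same for the moment, N m; "grip_width": finger opening in m; "grasp_force": force on a finger pad.
Only numpy, scipy, OpenCV 4.12 (cv2) and the standard library are available. Lean on these libraries where they do the work, as an engineer would, in place of code of your own. Each camera call takes 0.05 s, during which the arm holds its last target. There are 200 camera calls.

## Task

Load the tilted filter holder: drop the sintered steel filter puck into its barrel first and the white spacer tube on top of it, each sliding fully home. Then push the free end of the swing plate so that it pivots about its pin, right home over the barrel, and turn the retaining ring clockwise by its grip bar until it clamps the spacer firmly. Leave the flask, the beaker and the tube rack undisturbed and let go of everything at the end.

Things in the scene. Friction and masses are not known exactly. Their poses are not given: they have to be found in the camera images.
- holder: Grey stand, base 170 x 150 x 12 mm, fixed to the table. It carries the tilted barrel and, on the barrel's +y side, a fixed pin post with the swing plate. Origin on the table under the barrel; x points away from the robot (roughly), y left, z up.
- barrel: Steel barrel tilted 30 deg, its mouth leaning to the stand's front, about towards the robot. Origin: centre of its underside, 70 mm above the table; z up the axis out of the mouth, x across it, uphill and away from the robot, y level, left. Outside 56 mm, polished bore 42 mm, flat floor at z 8, mouth at z 67, its last 6 mm flaring to 49 (63 outside).
- mouth (a point): Centre of the barrel's mouth, on the bore axis in the plane of the rim; axes as the barrel's.
- pin (a point): On the fixed pin about which the swing plate turns, in the plane of the barrel's rim, 75 mm from the mouth on the barrel's +y side. The pin is parallel to the barrel's axis, 11 mm thick and ends 15 mm above that plane; an 18 mm post and a bracket hold it from below.
- swing (a joint): Turn of the swing plate about the pin (rad): 0 = home over the barrel, at a stop, the plate pointing from the pin along the barrel's -y; grows counter-clockwise seen from above; at 1.57 the plate points uphill along barrel +x. Starts at 1.4 to 1.9, stop at 2.0. Stiff: stays where left; 2 to 3 N at the free end moves it.
- corner (a point): On the side edge of the aluminium swing plate to push, near its free corner, 6 mm above the rim plane, 113 mm out from the pin and 34 mm off the plate's midline. Site x points out of that edge (push along -x, following the arc), y to the pin, z as the barrel's. Plate: 8 mm thick, 2 to 10 mm above the rim plane, 68 mm wide, ends 125 mm from the pin.
- ring (a joint): Turn of the retaining ring in its quick thread in the plate (rad), growing clockwise seen from above, 3 mm down per rad. Starts at 0 to 0.3; meets the seated spacer at about 1.5, firm from about 1.65 (spring-loaded foot, 24 N per rad), stop at 2.0. Takes 0.1 N m; stays where left. Its foot is 36 mm across.
- grip_bar (a point): Centre of the dark grip bar on the retaining ring: 56 x 12 x 18 mm high, standing on the ring's 58 mm flange. Site x along the bar, y across it (grip along y), z up the ring's axis. At ring 0 the bar is square to the plate's length and this point 30 mm above the rim plane. 75 mm from the pin, so on the barrel's axis when the plate is home.
- puck: Sintered steel filter puck: solid disc 38 mm in diameter, 24 mm high, rounded edges, dark pores on top, about 0.12 kg, standing on its flat face. Origin at its centre, z along its axis. Seated, its centre is at barrel z 20 mm. Let go with its lower half in the bore, it slides down by itself.
- spacer: White plastic spacer tube, open at both ends: outside 37 mm, bore 27 mm, 32 mm high, about 0.06 kg, standing upright. Origin at its centre, z along its axis. Seated on the puck its centre is at barrel z 48 mm, its top 3 mm below the rim. Let go with its lower half in the bore, it slides down by itself.
- flask: Bystander: clear plastic bottle with a blue cap, 60 mm in diameter, 130 mm high; origin under its centre. Leave it alone.
- beaker: Bystander: small red plastic beaker, 60 mm at the rim, 70 mm high; origin under its centre. Leave it alone.
- rack: Bystander: rack of six capped sample tubes, 90 x 140 mm, 107 mm high; origin under its centre. Leave it alone.
Things that resemble listed ones, but are neither listed nor needed, are in the scene too. What is shaped like the spacer but red is not meant.

How it is judged:
By the outcome, as a careful person would: the job done as asked, in the order asked, and still so for the second after the job is handed in, with the robot touching nothing.
It also fails if it takes over 72 s, if anything falls off the work surface, if the arm or the gripper's body presses on something with over 40 N, if the wrist force passes 120 N, or if a joint passes its speed limit or range.

## Working session

There is one attempt and no reset: what is moved stays moved. The work goes in short steps, Python scripts to look and compute and a tool call to move; the robot and the scene stay as the last step left them, time stands still between calls to the robot, and variables do not carry over. Pictures are saved under pics/ and viewed, at most 10 in all, crops included, and the job is handed in when it is done.

Besides the shell and the picture viewer there is one more tool, called as name(argument=value, ...) on one line, values as JSON. send_rows: Moves the arm, as the interface text tells. Its arguments: {"type":"object","properties":{"motion":{"type":"string"}},"required":["motion"]}

```bash
ls; mkdir -p pics; python3 - <<'E'
from workcell import bot, vision, workorder, boxes_of
import cv2,numpy as np
o=bot.get_obs();print({k:np.round(v,3) for k,v in o.items()})
for c in("side","top"):
    im=vision.camera(c);cv2.imwrite(f"pics/{c}0.png",im[:,:,::-1])
    m=vision.camera_model(c);print(c,m)
    for t in("holder","barrel","puck","spacer","grip_bar","swing","flask","beaker","rack"):
        print(t,[(np.round(d["rect"]).astype(int).tolist(),round(d["conf"],2)) for d in boxes_of(c,t)][:4])
print(vision.camera_model("wrist"))
E
```

```text
pics
{'clock': np.float64(0.0), 'joint_pos': array([ 1.259,  0.241,  0.004,  1.335, -0.   ,  1.571]), 'joint_vel': array([-0.002,  0.   , -0.001,  0.   , -0.001,  0.   ]), 'tau': array([-2.0000e-03, -3.7232e+01,  2.5241e+01,  1.7000e-02, -0.0000e+00,
        0.0000e+00]), 'eef_pos': array([0.153, 0.475, 0.23 ]), 'tool_rot': array([ 0.155,  0.988, -0.001, -0.   ]), 'ft_force': array([ 0.197,  0.687, -0.096]), 'ft_torque': array([ 0.044, -0.001,  0.012]), 'grasp_force': np.float64(0.0), 'grip_width': np.float64(0.086)}
side {'fov_y': 53.63586737054145, 'cx': 316.66029267303156, 'cy': 199.70123815500546, 'world_from_camera': array([[ 0.98467673, -0.13132119,  0.11474528,  0.48804263],
       [-0.17431951, -0.75985011,  0.62629108, -0.65172574],
       [ 0.00494392, -0.63669659, -0.77109857,  0.87867394],
       [ 0.        ,  0.        ,  0.        ,  1.        ]])}
holder [([312, 186, 68, 108], 0.76)]
barrel [([307, 171, 53, 77], 0.59)]
puck [([293, 276, 17, 16], 0.52)]
spacer [([398, 270, 26, 32], 0.57), ([294, 320, 15, 21], 0.53), ([308, 391, 20, 16], 0.5)]
grip_bar [([311, 145, 20, 
[... 721 characters left out ...]
acer [([296, 198, 67, 50], 0.64), ([410, 229, 11, 9], 0.39)]
grip_bar [([280, 193, 22, 25], 0.83)]
swing [([280, 195, 31, 46], 0.61)]
flask [([432, 168, 26, 25], 0.95)]
beaker [([388, 144, 23, 20], 0.65)]
rack [([193, 265, 60, 36], 0.71), ([388, 142, 24, 24], 0.16)]
{'fov_y': 68.58288867221646, 'cx': 318.1075768149466, 'cy': 198.16141121244465, 'hand_eye': array([[-1.89183631e-03, -9.54141542e-01, -2.99349859e-01,
         7.60312042e-02],
       [ 9.99998180e-01, -1.73132308e-03, -8.01422111e-04,
         4.67500101e-04],
       [ 2.46398809e-04, -2.99350830e-01,  9.54143081e-01,
        -1.43165831e-01],
       [ 0.00000000e+00,  0.00000000e+00,  0.00000000e+00,
         1.00000000e+00]])}
```

View pics/side0.png

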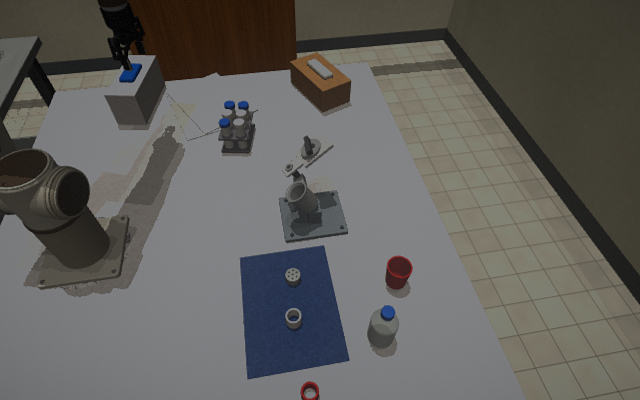

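View pics/top0.png

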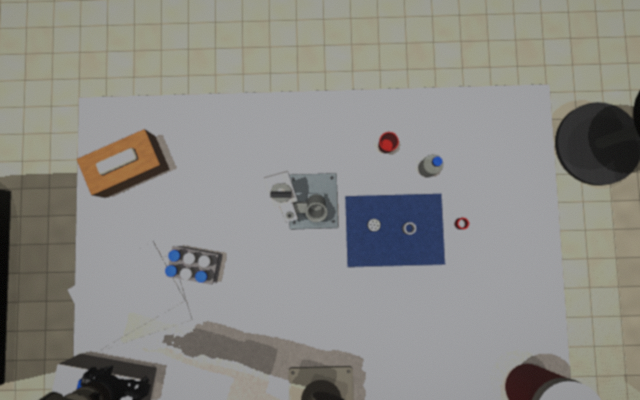

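```bash
cat > h.py <<'E'
from workcell import bot, vision, workorder, boxes_of
import cv2,numpy as np
from scipy.spatial.transform import Rotation as R
from scipy.optimize import least_squares
np.set_printoptions(precision=4,suppress=True)
def model(c,obs=None):
    m=vision.camera_model(c)
    if c=="wrist":
        obs=obs or bot.get_obs();T=np.eye(4);T[:3,:3]=R.from_quat(obs["tool_rot"]).as_matrix();T[:3,3]=obs["eef_pos"]
        W=T@m["hand_eye"]
    else: W=m["world_from_camera"]
    return W,200/np.tan(np.radians(m["fov_y"]/2)),m["cx"],m["cy"]
def ray(M,p):
    W,f,cx,cy=M;d=W[:3,:3]@[(p[0]-cx)/f,(p[1]-cy)/f,1];return W[:3,3],d/np.linalg.norm(d)
def onz(M,p,z):
    o,d=ray(M,p);return o+d*(z-o[2])/d[2]
def tri(obsv):
    A=np.zeros((3,3));b=np.zeros(3);rs=[ray(M,p) for M,p in obsv]
    for o,d in rs:
        P=np.eye(3)-np.outer(d,d);A+=P;b+=P@o
    x=np.linalg.solve(A,b);return x,max(np.linalg.norm((np.eye(3)-np.outer(d,d))@(x-o)) for o,d in rs)
def proj(M,X):
    W,f,cx,cy=M;q=(np.atleast_2d(X)-W[:3,3])@W[:3,:3];return np.c_[q[:,0]/q[:,2]*f+cx,q[:,1]/q[:,2]*f+cy]
def shot(name):
    o=bot.get_obs();im=vision.camera("wrist");cv2.imwrite(f"pics/{name}.png",im[:,:,::-1]);return o,im
E
python3 - <<'E'
from h import *
S,T=model("side"),model("top")
for n,s,t in(("puck",(293,276),(374,225)),("spacer",(293.5,319),(410,228.5)),("mouth",(297,190),(317.5,206)),("bar",(309,146),(281,194)),("redring",(310,391),(461,223.5)),("flaskcap",(387,313),(437,161)),("rackfar",(243,105),(175,256)),
 ("pinc",(288,168),(291,215))):
    print(n,*tri([(S,s),(T,t)]))
print(proj(S,[0,0,0]),proj(T,[0,0,0]))
# stand corners
for s,t in (((280,208),(290,174)),((334,193),(336,174)),((347,234),(338,227)),((288,239),(290,229))): print(*tri([(S,s),(T,t)]))
E
```

```text
puck [ 0.5171 -0.1756  0.01  ] 0.0006319243774180257
spacer [ 0.5033 -0.285   0.0113] 0.0005473020983189855
mouth [ 0.5634 -0.0043  0.1304] 0.006979263313752492
bar [0.6025 0.0932 0.1826] 0.0008815196927251431
redring [ 0.5148 -0.4413  0.0115] 0.0010885678014918606
flaskcap [ 0.6905 -0.3496  0.1165] 0.0006362744865816152
rackfar [0.4409 0.4078 0.0977] 0.00032432877571954034
pinc [0.5453 0.0704 0.1353] 0.00156307080314185
[[ 86.7049 249.0049]] [[321.475 399.451]]
[0.5951 0.0634 0.014 ] 0.08605885179725556
[ 0.6468 -0.0572  0.1636] 0.007956527137673792
[ 0.5896 -0.0842  0.05  ] 0.08006927168602827
[ 0.5231  0.0984 -0.2325] 0.0053488235847434186
```

send_rows(motion="-1 -3.5 -2.4 -0.8 0; -1 -7 -4.8 -1.5 0; -1 -10.5 -7.2 -2.2 0; -1 -14 -9.6 -3 0; -1 -17.3 -11.8 -3.6 0")

```text
clock: 1.5
eef_pos: [0.2826, 0.3091, 0.268]
tool_rot: [0.155, 0.988, 0.0, 0.0]
ft_force: [-0.4, 0.3, -0.3]
grip_width: 0.0851
grasp_force: 0.0
```

send_rows(motion="-1 -3.5 -2.4 -0.8 0; -1 -7 -4.8 -1.5 0; -1 -10.5 -7.2 -2.2 0; -1 -14 -9.6 -3 0; -1 -17.3 -11.8 -3.6 0")

```text
clock: 2.0
eef_pos: [0.4113, 0.1435, 0.3041]
tool_rot: [0.156, 0.988, 0.0, 0.001]
ft_force: [-0.7, 1.0, 0.5]
grip_width: 0.0851
grasp_force: 0.0
```

send_rows(motion="-1 -3.5 -2.4 -0.8 -0.1; -1 -7 -4.8 -1.5 -0.2; -1 -10.5 -7.2 -2.2 -0.3; -1 -14 -9.6 -3 -0.4; -1 -17.3 -11.8 -3.6 -0.5")

```text
clock: 2.5
eef_pos: [0.5398, -0.022, 0.3398]
tool_rot: [-0.096, 0.995, -0.0, 0.0]
ft_force: [-0.3, 1.5, 0.1]
grip_width: 0.0857
grasp_force: 0.0
```

send_rows(motion="-1 0 0 0 0; -1 0 0 0 0")

```text
clock: 2.7
eef_pos: [0.539, -0.021, 0.3386]
tool_rot: [-0.093, 0.996, 0.0, -0.001]
ft_force: [0.8, -0.8, 0.2]
grip_width: 0.0853
grasp_force: 0.0
```

```bash
python3 - <<'E'
from h import *
o,im=shot("w1");print(o["eef_pos"],o["tool_rot"],o["joint_pos"],o["clock"])
for t in("barrel","grip_bar","swing","puck","holder"): print(t,[(np.round(d["rect"]).tolist(),round(d["conf"],2)) for d in boxes_of("wrist",t)][:3])
E
```

```text
[ 0.539  -0.021   0.3386] [-0.0926  0.9957  0.0003 -0.0006] [-0.0392  0.3084  0.372   1.6355  0.0004 -0.2247] 2.7
barrel [([372.0, 234.0, 129.0, 139.0], 0.65), ([223.0, 124.0, 30.0, 27.0], 0.39)]
grip_bar [([410.0, 257.0, 59.0, 53.0], 0.88), ([372.0, 234.0, 132.0, 140.0], 0.16)]
swing [([402.0, 243.0, 75.0, 131.0], 0.84)]
puck [([224.0, 124.0, 29.0, 24.0], 0.79)]
holder [([356.0, 219.0, 158.0, 169.0], 0.92)]
```

View pics/w1.png

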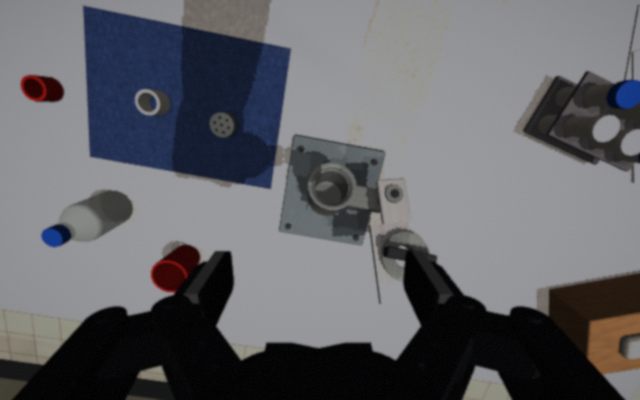

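```bash
python3 - <<'E'
from h import *
M=model("wrist")
C=np.array([onz(M,p,.012) for p in((295,135),(384,152),(365,244),(280,228))]);print(C,C.mean(0))
for i in range(4): d=C[(i+1)%4]-C[i];print(np.linalg.norm(d),np.degrees(np.arctan2(d[1],d[0])))
print("mouth",onz(M,(331,187),.128));print("pin",onz(M,(394,192),.128+.013))
print("puck",onz(M,(222,124),.024),"spacer",onz(M,(152,101),.032),"bar",onz(M,(409,254),.19))
E
```

```text
[[ 0.5132 -0.0612  0.012 ]
 [ 0.5129  0.0834  0.012 ]
 [ 0.6769  0.0914  0.012 ]
 [ 0.6746 -0.0609  0.012 ]] [0.5944 0.0132 0.012 ]
0.14455233227078243 90.09382421832427
0.1641426938297452 2.8186973974520546
0.15230977046242294 -90.84042283482178
0.16147371092630544 -179.882697933597
mouth [0.5557 0.0005 0.128 ]
pin [0.5442 0.0756 0.141 ]
puck [ 0.5164 -0.1721  0.024 ] spacer [ 0.5019 -0.273   0.032 ] bar [0.599  0.0952 0.19  ]
```

send_rows(motion="-1 1 -3 4 0.03; -1 2 -6 8 0.06; -1 3 -9 12 0.09; -1 4 -12 16 0.12; -1 5 -14.6 20 0.15")

```text
clock: 3.5
eef_pos: [0.5171, -0.172, 0.1409]
tool_rot: [-0.019, 1.0, -0.0, 0.001]
ft_force: [0.9, -0.6, -0.4]
grip_width: 0.0855
grasp_force: 0.0
```

send_rows(motion="-1 0 0 0 0; -1 0 0 0 0; -1 0 0 0 0")

```text
clock: 3.8
eef_pos: [0.5186, -0.1709, 0.1433]
tool_rot: [-0.02, 1.0, -0.0, 0.002]
ft_force: [0.6, -0.6, 0.0]
grip_width: 0.0855
grasp_force: 0.0
```

```bash
python3 - <<'E'
from h import *
o,im=shot("w2");print(o["eef_pos"],o["tool_rot"],o["clock"])
M=model("wrist",o)
for t in("puck","spacer"):
  for d in boxes_of("wrist",t)[:3]:
    print(t,np.round(d["rect"]),round(d["conf"],2),onz(M,d["rect"][:2],.012 if t=="puck" else .016))
E
```

```text
[ 0.5186 -0.1709  0.1433] [-0.0198  0.9998 -0.0004  0.0016] 3.8
puck [314. 187.  39.  41.] 0.97 [ 0.5184 -0.1754  0.012 ]
spacer [202. 174.  52.  45.] 0.88 [ 0.5081 -0.2812  0.016 ]
spacer [ 30. 174.  60.  43.] 0.66 [ 0.5145 -0.4432  0.016 ]
```

View pics/w2.png

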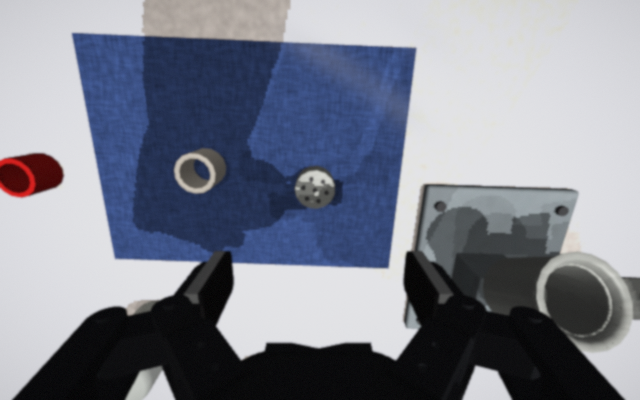

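send_rows(motion="-0.3 0 -0.4 4 0; -0.3 0 -0.4 8 0; -0.3 0.1 -0.4 11.5 0; -0.3 0.1 -0.4 13 0; -0.3 0.1 -0.4 13 0")

```text
clock: 4.45
eef_pos: [0.515, -0.1743, 0.0098]
tool_rot: [-0.02, 1.0, 0.001, -0.002]
ft_force: [0.3, 0.0, 0.2]
grip_width: 0.0555
grasp_force: 0.0
```

send_rows(motion="1 0 0 0 0; 1 0 0 0 0; 1 0 0 0 0; 1 0 0 0 0; 1 0 0 0 0")

```text
clock: 4.95
eef_pos: [0.5182, -0.1759, 0.0136]
tool_rot: [-0.019, 1.0, -0.0, 0.002]
ft_force: [0.1, 1.6, 6.2]
grip_width: 0.0352
grasp_force: 60.6
```

send_rows(motion="1 0 0 -4 0; 1 0 0 -8 0; 1 0 0 -12 0; 1 0 0 -16 0; 1 0 0 -16 0")

```text
clock: 5.45
eef_pos: [0.5202, -0.1769, 0.1784]
tool_rot: [-0.019, 1.0, -0.002, 0.006]
ft_force: [0.7, -0.4, -0.9]
grip_width: 0.0349
grasp_force: 60.6
```

```bash
python3 - <<'E'
from h import *
o,im=shot("w3");print(o["eef_pos"],o["tool_rot"],o["clock"],o["grip_width"],o["grasp_force"])
M=model("wrist",o)
for t in("puck","spacer","barrel"):
  for d in boxes_of("wrist",t)[:3]:
    print(t,np.round(d["rect"]),round(d["conf"],2))
E
```

```text
[ 0.5202 -0.1769  0.1784] [-0.0191  0.9998 -0.0023  0.0061] 5.45 0.03491633002875239 60.598974658933
puck [318. 253.  68.  77.] 0.58
spacer [ 67. 165.  61.  42.] 0.96
spacer [554. 283. 170. 110.] 0.65
spacer [157. 317.  76.  70.] 0.33
barrel [554. 283. 166. 110.] 0.88
```

View pics/w3.png

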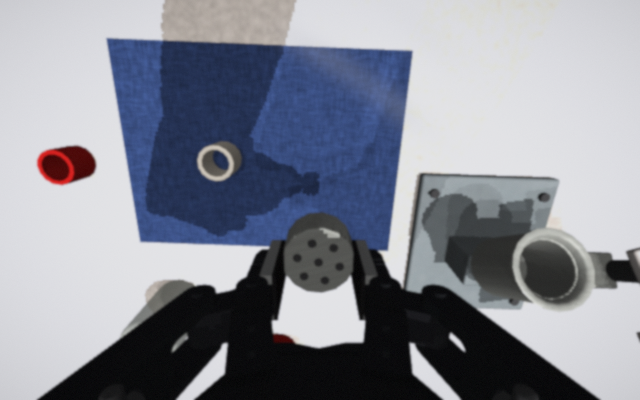

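```bash
python3 - <<'E'
from h import *
im=cv2.imread("pics/w3.png");cv2.imwrite("pics/c3.png",cv2.resize(im[190:340,230:410],None,fx=4,fy=4,interpolation=cv2.INTER_CUBIC))
o=bot.get_obs();M=model("wrist",o);Rt=R.from_quat(o["tool_rot"]).as_matrix()
for q in([0,0,0],[0,0,-.01],[0.019,0,-.01],[-.019,0,-.01],[.019,0,.014],[.011,.019,0],[-.011,.019,0]): print(q,proj(M,o["eef_pos"]+Rt@q))
# mouth fit from rim ellipse
print(onz(M,(553,270),.128))
E
```

```text
[0, 0, 0] [[317.9033 252.6064]]
[0, 0, -0.01] [[317.8835 261.9346]]
[0.019, 0, -0.01] [[317.8015 227.5507]]
[-0.019, 0, -0.01] [[317.9595 293.8035]]
[0.019, 0, 0.014] [[317.8581 210.9067]]
[0.011, 0.019, 0] [[353.578 233.969]]
[-0.011, 0.019, 0] [[352.2169 270.3839]]
[ 0.5453 -0.0054  0.128 ]
```

View pics/c3.png

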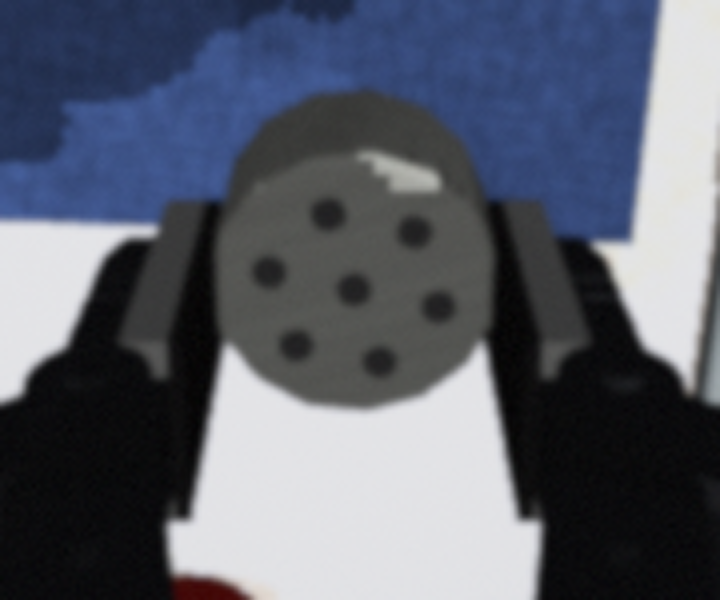

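```bash
python3 - <<'E'
from h import *
mk=lambda p,q:model("wrist",{"eef_pos":np.array(p),"tool_rot":np.array(q)})
A=mk([.539,-.021,.3386],[-.0926,.9957,.0003,-.0006]);B=mk([.5186,-.1709,.1433],[-.0198,.9998,-.0004,.0016]);C=mk([.5202,-.1769,.1784],[-.0191,.9998,-.0023,.0061])
o=[(A,(331.5,187.5)),(B,(584.5,300)),(C,(553,270))]
print(tri(o),tri(o[:2]),tri(o[::2]))
for M,p in o: print(onz(M,p,.128))
# full fit: rim circle extents with yaw fixed
th=np.linspace(0,2*np.pi,200)
def rim(x,y,yaw,r=.0315):
    Rb=R.from_euler("z",yaw).as_matrix()@R.from_euler("y",-30,degrees=True).as_matrix()
    m=np.array([x,y,.07+.067*np.cos(np.pi/6)])
    return m+ (np.c_[r*np.cos(th),r*np.sin(th),0*th])@Rb.T
ext=[(A,(307,356,163,212)),(B,(537,632,250,351)),(C,(513,593,229,311))]
def res(v):
    out=[]
    for M,e in ext:
        p=proj(M,rim(v[0],v[1],.03));out+=[p[:,0].min()-e[0],p[:,0].max()-e[1],p[:,1].min()-e[2],p[:,1].max()-e[3]]
    return out
s=least_squares(res,[.55,0]);print(s.x,np.round(s.fun,1))
E
```

```text
(array([ 0.5553, -0.0001,  0.1279]), np.float64(0.0012885731937795164)) (array([ 0.5553, -0.0001,  0.1277]), np.float64(0.0012426302400635276)) (array([ 0.5558, -0.0004,  0.1283]), np.float64(0.0005571130311809898))
[ 0.5564 -0.0006  0.128 ]
[ 0.5538 -0.0001  0.128 ]
[ 0.5554 -0.      0.128 ]
[ 0.5539 -0.0005] [-0.3  0.9 -1.4 -1.5 -3.2  2.7 -0.1  3.3 -2.7  3.  -2.8  2. ]
```

send_rows(motion="1 -1.2 4.4 0 0; 1 -2.4 8.8 0 0; 1 -3.6 13.2 0 0; 1 -4.8 17.5 0.5 0; 1 -4.8 17.5 1.1 0")

```text
clock: 6.15
eef_pos: [0.5575, 0.0064, 0.1583]
tool_rot: [-0.023, 1.0, 0.001, -0.001]
ft_force: [0.4, 0.1, -1.9]
grip_width: 0.0348
grasp_force: 60.7
```

send_rows(motion="1 0 0 0 0; 1 0 0 0 0; 1 0 0 0 0")

```text
clock: 6.45
eef_pos: [0.5572, -0.0001, 0.16]
tool_rot: [-0.018, 1.0, -0.0, -0.001]
ft_force: [-0.0, -1.5, -1.4]
grip_width: 0.0351
grasp_force: 60.7
```

send_rows(motion="1 0 0 0.6 0; 1 0 0 0.9 0; 1 0 0 1.1 0; 1 0 0 1.3 0; 1 0 0 1.3 0")

```text
clock: 6.95
eef_pos: [0.5565, 0.0009, 0.1467]
tool_rot: [-0.019, 1.0, -0.0, -0.001]
ft_force: [-2.9, -1.2, -0.8]
grip_width: 0.035
grasp_force: 60.6
```

send_rows(motion="1 0 0 -1.2 0; 1 -0.5 0 -1.8 0; 1 -0.5 0 -1.8 0; 1 -0.5 0 -1.8 0; 1 -0.5 0 -1 0")

```text
clock: 7.45
eef_pos: [0.5637, 0.0014, 0.1584]
tool_rot: [-0.019, 1.0, -0.0, 0.001]
ft_force: [0.8, 0.8, -1.1]
grip_width: 0.0349
grasp_force: 60.7
```

send_rows(motion="1 0 0 0.3 0; 1 0 0 0.6 0; 1 0 0 0.8 0; 1 0 0 0.9 0; 1 0 0 0.9 0")

```text
clock: 7.95
eef_pos: [0.5605, 0.0013, 0.1515]
tool_rot: [-0.019, 1.0, -0.0, -0.001]
ft_force: [-11.9, 0.8, 21.5]
grip_width: 0.0351
grasp_force: 65.3
```

send_rows(motion="1 0 0 0 0; 1 0 0 0 0; 1 0 0 0.1 0; 1 0 0 0.1 0; 1 0 0 0.1 0")

```text
clock: 8.45
eef_pos: [0.56, 0.0013, 0.1504]
tool_rot: [-0.019, 1.0, -0.0, -0.001]
ft_force: [-14.0, 0.5, 21.0]
grip_width: 0.0349
grasp_force: 66.1
```

```bash
python3 - <<'E'
from h import *
o,im=shot("w4");print(o["eef_pos"],o["tool_rot"],o["clock"],o["ft_force"])
c=im[120:340,200:460,::-1]
s=vision.camera("side")[100:250,220:400,::-1]
a=cv2.resize(c,(590,500),interpolation=3);b=cv2.resize(s,(600,500),interpolation=3)
cv2.imwrite("pics/c4.png",cv2.resize(np.hstack([a,b]),(800,340)))
E
```

```text
[0.56   0.0013 0.1504] [-0.0191  0.9998 -0.     -0.0012] 8.45 [-14.0094   0.5225  20.9575]
```

View pics/c4.png

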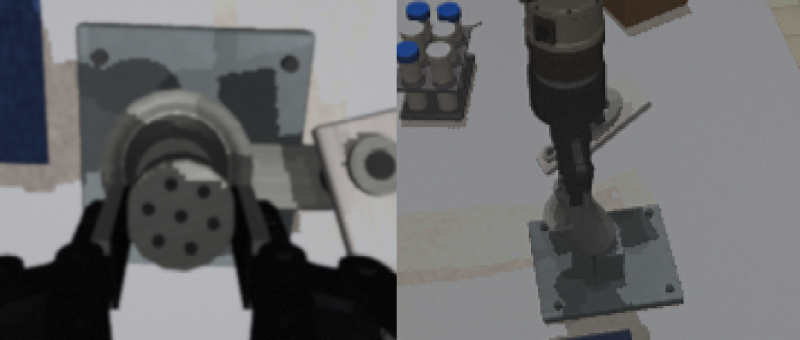

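send_rows(motion="1 0 0 0.2 0; 1 0 0 0.3 0; 1 0 0 0.4 0; 1 0 0 0.4 0; 1 0 0 0.4 0")

```text
clock: 9.05
eef_pos: [0.5586, 0.0014, 0.1457]
tool_rot: [-0.019, 1.0, 0.0, -0.003]
ft_force: [-15.9, 0.2, 21.5]
grip_width: 0.0345
grasp_force: 70.5
```

```bash
python3 - <<'E'
from h import *
o,im=shot("w5");print(o["eef_pos"],o["clock"],o["ft_force"])
def band(f):
    g=cv2.cvtColor(cv2.imread(f),cv2.COLOR_BGR2GRAY)[200:300,318];return g
for f in("w3","w4","w5"): print(f,*band(f"pics/{f}.png")[::2])
E
```

```text
[0.5586 0.0014 0.1457] 9.05 [-15.904    0.213   21.4503]
w3 73 74 73 70 75 78 71 58 56 56 57 59 60 63 86 92 86 84 83 83 85 86 83 83 85 86 85 85 82 61 36 33 36 62 84 86 86 83 84 83 83 80 82 84 83 90 174 226 227 227
w4 67 53 38 39 43 60 64 64 61 46 33 47 106 140 144 135 110 74 71 70 69 68 68 69 69 70 68 65 39 25 24 28 51 66 67 67 66 65 66 64 66 63 63 66 64 62 65 102 168 180
w5 71 58 45 38 39 38 42 62 66 63 77 119 123 120 119 113 99 87 69 68 70 71 71 71 73 71 57 30 26 27 37 68 72 74 73 73 71 72 73 71 70 71 74 74 73 70 70 87 165 181
```

send_rows(motion="1 0.1 0 -0.3 0; 1 0.1 0 -0.4 0; 1 0.1 0 -0.4 0; 1 0.1 0 -0.4 0")

```text
clock: 9.5
eef_pos: [0.5605, 0.0013, 0.1475]
tool_rot: [-0.019, 1.0, 0.0, -0.001]
ft_force: [-6.5, 0.3, 7.3]
grip_width: 0.035
grasp_force: 68.9
```

```bash
python3 - <<'E'
from h import *
o=bot.get_obs();print(o["eef_pos"],o["ft_force"],o["clock"])
X,Y,Z=(o["eef_pos"]-[.5553,-.0002,.128])*1000;Z+=5.5;print(X,Z,"xb",X*.866+Z*.5,"zb",-X*.5+Z*.866)
E
```

```text
[0.5605 0.0013 0.1475] [-6.541   0.3152  7.3378] 9.5
5.150842140076994 24.968575619320415 xb 16.944917102966883 zb 19.04736541629298
```

send_rows(motion="1 0.2 0 -0.2 0; 1 0.7 0 0.1 0; 1 1.2 -0.1 0.5 0; 1 1.5 -0.1 0.7 0; 1 1.5 -0.1 0.7 0")

```text
clock: 10.0
eef_pos: [0.5456, -0.0003, 0.1395]
tool_rot: [-0.019, 1.0, 0.0, -0.001]
ft_force: [0.7, -0.5, -1.1]
grip_width: 0.0352
grasp_force: 67.9
```

```bash
python3 - <<'E'
from h import *
o,im=shot("w6");print(o["eef_pos"],o["ft_force"],o["clock"])
X,Y,Z=(o["eef_pos"]-[.5553,-.0002,.128])*1000;Z+=5.5;print(X,Y,Z,"xb",X*.866+Z*.5,"zb",-X*.5+Z*.866)
cv2.imwrite("pics/c6.png",cv2.resize(im[120:340,200:460,::-1],None,fx=3,fy=2.7,interpolation=3)[:, :790])
E
```

```text
[ 0.5456 -0.0003  0.1395] [ 0.6828 -0.5484 -1.0807] 10.0
-9.701188513300707 -0.13643233976803576 17.003326130368418 xb 0.10043381266579665 zb 19.575474685549402
```

View pics/c6.png

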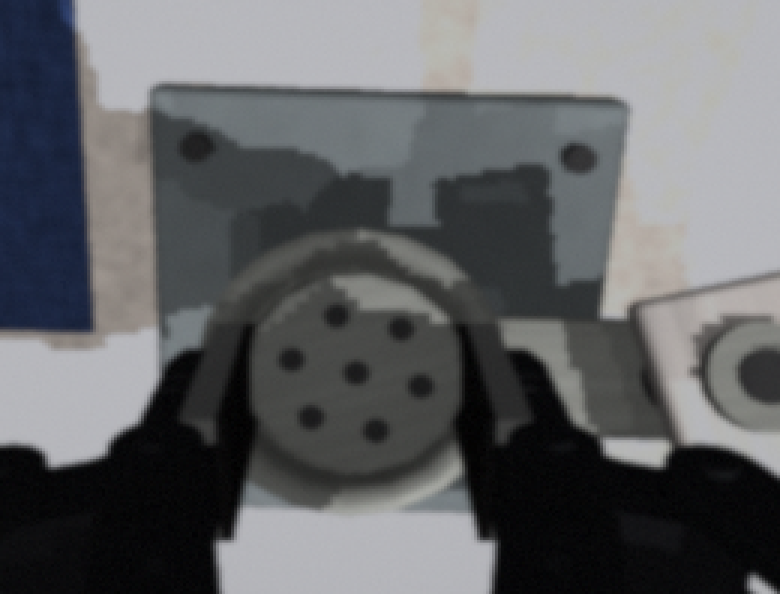

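send_rows(motion="1 -0.2 0 0.3 0; 1 -0.3 0 0.6 0; 1 -0.5 0 0.8 0; 1 -0.5 0 0.9 0; 1 -0.5 0 0.9 0")

```text
clock: 10.55
eef_pos: [0.5517, 0.0001, 0.1312]
tool_rot: [-0.019, 1.0, 0.0, -0.0]
ft_force: [-0.2, 0.6, -0.9]
grip_width: 0.0347
grasp_force: 68.0
```

send_rows(motion="-0.1 0 0 0 0; -0.1 0 0 0 0; -0.1 0 0 0 0; -0.1 0 0 0 0; -0.1 0 0 0 0")

```text
clock: 11.05
eef_pos: [0.5518, -0.0001, 0.1317]
tool_rot: [-0.019, 1.0, -0.0, 0.0]
ft_force: [0.3, 0.6, -0.3]
grip_width: 0.0469
grasp_force: 0.0
```

send_rows(motion="-0.1 0 0 -3 0; -0.1 0 0 -6 0; -0.1 0 0 -9 0; -0.1 0 0 -9 0; -0.1 0 0 -9 0")

```text
clock: 11.55
eef_pos: [0.5522, -0.0001, 0.2222]
tool_rot: [-0.019, 1.0, -0.0, 0.001]
ft_force: [-0.1, -0.1, -0.5]
grip_width: 0.0469
grasp_force: 0.0
```

```bash
python3 - <<'E'
from h import *
o,im=shot("w7");print(o["eef_pos"],o["ft_force"],o["clock"])
M=model("wrist",o);p=proj(M,[.5553,-.0002,.128])[0].astype(int);print(p)
for t in("puck","spacer","barrel"): print(t,[(np.round(d["rect"]),round(d["conf"],2)) for d in boxes_of("wrist",t)][:3])
a=cv2.resize(im[max(0,p[1]-60):p[1]+60,p[0]-60:p[0]+60,::-1],(480,480),interpolation=3)
cv2.imwrite("pics/c7.png",a)
E
```

```text
[ 0.5522 -0.0001  0.2222] [-0.0833 -0.0899 -0.4762] 11.55
[317 203]
puck [(array([319., 204.,  50.,  47.]), 0.96)]
spacer [(array([ 76., 123.,  54.,  36.]), 0.7)]
barrel [(array([389., 272., 214., 205.]), 0.9)]
```

View pics/c7.png

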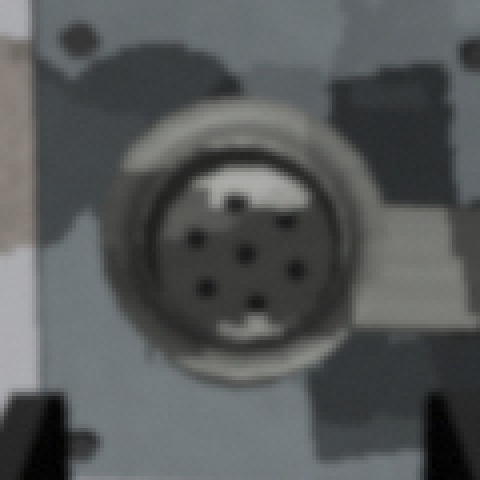

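```bash
python3 - <<'E'
from h import *
def holes(f,c,r):
    g=cv2.GaussianBlur(cv2.cvtColor(cv2.imread(f),cv2.COLOR_BGR2GRAY),(0,0),.7)
    g=cv2.resize(g[c[1]-r:c[1]+r,c[0]-r:c[0]+r],None,fx=6,fy=6,interpolation=cv2.INTER_CUBIC)
    bh=cv2.morphologyEx(g,cv2.MORPH_BLACKHAT,np.ones((45,45)))
    n,l,s,ce=cv2.connectedComponentsWithStats((bh>18).astype(np.uint8))
    return [(ce[i]/6+np.array(c)-r,s[i][4]) for i in range(1,n) if 100<s[i][4]<2500]
for f,c,r in(("pics/w6.png",(318,258),30),("pics/w7.png",(318,206),18)):
    H=holes(f,c,r);P=np.array([h[0] for h in H]);
    if len(P)<7: print(f,len(P),P);continue
    k=np.argsort(np.linalg.norm(P-P.mean(0),axis=1))[:7];P=P[k];print(f,P[0],[h[1] for h in H],"r",np.linalg.norm(P[1:]-P[0],axis=1),np.linalg.norm(P[1:]-P[0],axis=1).mean())
mk=lambda p:model("wrist",{"eef_pos":np.array(p),"tool_rot":np.array([-.0191,.9998,0,0])})
ax=np.array([-.5,0,.866]);m=np.array([.5553,-.0002,.128])
dep=lambda M,X:((X-M[0][:3,3])@M[0][:3,:3])[2]
A=mk([.5456,-.0003,.1395]);B=mk([.5522,-.0001,.2222])
print("w6 face depth",dep(A,m+.0246*ax));
for zb in (0,-.02,-.03,-.035):print(zb,dep(B,m+zb*ax))
E
```

```text
pics/w6.png [318.7181 258.1462] [np.int32(167), np.int32(1315), np.int32(1597), np.int32(160), np.int32(1689), np.int32(1634), np.int32(1617), np.int32(1592), np.int32(1661), np.int32(1615), np.int32(350)] r [22.2201 22.1575 22.1409 22.0538 22.2947 22.3503] 22.20288852885571
pics/w7.png [318.4271 206.4464] [np.int32(615), np.int32(994), np.int32(1001), np.int32(364), np.int32(507), np.int32(544), np.int32(461), np.int32(474), np.int32(394)] r [13.3792 12.7336 12.9506 13.2166 13.1006 12.3039] 12.947417895754812
w6 face depth 0.14918806201357887
0 0.2501282307596094
-0.02 0.26964518350932665
-0.03 0.2794036598841853
-0.035 0.2842828980716146
```

send_rows(motion="1 0 0 2 0; 1 0 0 4 0; 1 0 0 4 0; 1 0 0 4 0; 1 0 0 4 0")

```text
clock: 12.25
eef_pos: [0.5522, -0.0, 0.1822]
tool_rot: [-0.019, 1.0, -0.0, 0.001]
ft_force: [0.4, -0.0, 0.6]
grip_width: -0.0001
grasp_force: 0.0
```

```bash
python3 - <<'E'
from h import *
o,im=shot("w8");print(o["eef_pos"],o["clock"])
M=model("wrist",o);m=np.array([.5553,-.0002,.128]);ax=np.array([-.5,0,.866])
dep=lambda X:((X-M[0][:3,3])@M[0][:3,:3])[2]
for z in(0,-.01,-.02,-.035): X=m+z*ax;print(z,proj(M,X),"r exp",.0112*293.3/dep(X),"rim",.0315*293/dep(m))
p=proj(M,m-.015*ax)[0].astype(int);c=p;r=28
g=cv2.GaussianBlur(cv2.cvtColor(im,cv2.COLOR_RGB2GRAY),(0,0),.7)
g=cv2.resize(g[c[1]-r:c[1]+r,c[0]-r:c[0]+r],None,fx=6,fy=6,interpolation=3)
bh=cv2.morphologyEx(g,cv2.MORPH_BLACKHAT,np.ones((40,40)))
n,l,s,ce=cv2.connectedComponentsWithStats((bh>18).astype(np.uint8))
for i in range(1,n): print(ce[i]/6+c-r,s[i][4])
cv2.imwrite("pics/c8.png",cv2.resize(im[c[1]-50:c[1]+50,c[0]-60:c[0]+60,::-1],None,fx=5,fy=5,interpolation=3))
E
```

```text
[ 0.5522 -0.      0.1822] 12.25
0 [[317.6202 220.6437]] r exp 15.49603709014693 rim 43.53802613228505
-0.01 [[317.4058 222.5193]] r exp 14.81394826506026 rim 43.53802613228505
-0.02 [[317.2095 224.2368]] r exp 14.189374774907414 rim 43.53802613228505
-0.035 [[316.9443 226.5576]] r exp 13.345388830368016 rim 43.53802613228505
[298.6797 203.8097] 3066
[328.3369 199.2051] 3868
[306.5 201.5] 25
[335.  204.5] 5
[335.  205.5] 5
[336.  205.5] 5
[313. 206.] 1
[315. 206.] 13
[336.  206.5] 5
[337.  206.5] 5
[306.5 207. ] 17
[308.5 207. ] 5
[315.9854 209.7405] 1164
[337.     207.5833] 6
[303.5 208. ] 5
[327.0833 208.    ] 84
[335. 208.] 1
[336. 208.] 1
[338.     208.5833] 6
[337. 209.] 1
[319.5 210. ] 5
[320.5 210. ] 5
[328.0833 210.    ] 84
[312. 211.] 1
[330.3214 214.9881] 756
[344.4167 216.5   ] 30
[302. 217.] 1
[303. 217.] 1
[344.4167 217.5   ] 30
[303.458  220.4959] 726
[344.4167 218.5   ] 30
[318.4167 225.4167] 756
[333.2061 229.7851] 684
[306.5746 235.2588] 684
[321.4167 237.    ] 6
[321.4167 238.    ] 18
[319.9167 239.    ] 24
[318.7024 241.8673] 294
[318.4167 247.9167] 216
[336.4167 246.    ] 6
[299.3211 249.9671] 654
[337.6382 249.9451] 738
[343.5    250.4167] 30
[344.5    250.4167] 30
```

View pics/c8.png

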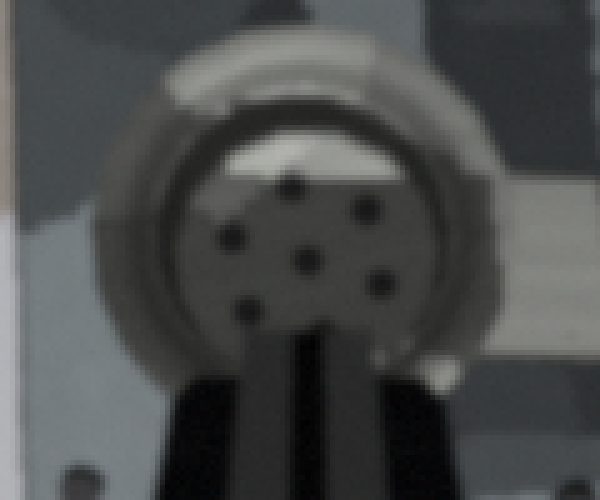

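send_rows(motion="1 0.7 0 2 0; 1 0.7 0 4 0; 1 0.7 0 4.8 0; 1 0.7 0 4.8 0; 1 0.7 0 4.8 0")

```text
clock: 12.8
eef_pos: [0.5455, -0.0003, 0.1345]
tool_rot: [-0.019, 1.0, -0.0, 0.001]
ft_force: [-0.3, 0.2, 0.1]
grip_width: 0.0003
grasp_force: 0.0
```

send_rows(motion="1 0 0 0.2 0; 1 -0.1 0 0.4 0; 1 -0.2 0 0.6 0; 1 -0.3 0 0.8 0; 1 -0.3 0 0.8 0")

```text
clock: 13.3
eef_pos: [0.5477, -0.0002, 0.1252]
tool_rot: [-0.019, 1.0, 0.0, -0.0]
ft_force: [-0.7, -0.5, 0.8]
grip_width: -0.0
grasp_force: 0.0
```

send_rows(motion="1 -0.1 0 0.2 0; 1 -0.2 0 0.4 0; 1 -0.3 0 0.5 0; 1 -0.4 0 0.7 0; 1 -0.4 0 0.7 0")

```text
clock: 13.8
eef_pos: [0.5517, -0.0001, 0.1182]
tool_rot: [-0.019, 1.0, -0.0, -0.0]
ft_force: [0.0, -1.1, -0.1]
grip_width: -0.0003
grasp_force: 0.0
```

send_rows(motion="1 -0.1 0 0.2 0; 1 -0.2 0 0.4 0; 1 -0.3 0 0.5 0; 1 -0.4 0 0.7 0; 1 -0.4 0 0.7 0")

```text
clock: 14.3
eef_pos: [0.5557, 0.0001, 0.1112]
tool_rot: [-0.019, 1.0, -0.0, -0.0]
ft_force: [0.3, 0.3, 0.3]
grip_width: -0.0004
grasp_force: 0.0
```

send_rows(motion="1 -0.1 0 0.2 0; 1 -0.2 0 0.4 0; 1 -0.3 0 0.5 0; 1 -0.4 0 0.7 0; 1 -0.4 0 0.7 0")

```text
clock: 14.8
eef_pos: [0.5596, 0.0003, 0.1042]
tool_rot: [-0.019, 1.0, -0.0, -0.0]
ft_force: [-0.8, 0.3, 0.2]
grip_width: -0.0001
grasp_force: 0.0
```

send_rows(motion="1 -0.1 0 0.2 0; 1 -0.2 0 0.4 0; 1 -0.3 0 0.5 0; 1 -0.3 0 0.5 0")

```text
clock: 15.2
eef_pos: [0.5609, 0.0002, 0.099]
tool_rot: [-0.019, 1.0, -0.0, -0.002]
ft_force: [-4.9, -1.0, 2.7]
grip_width: 0.0002
grasp_force: 0.0
```

send_rows(motion="1 0 0 0.2 0; 1 -0.1 0 0.3 0; 1 -0.1 0 0.3 0")

```text
clock: 15.5
eef_pos: [0.5594, 0.0001, 0.0961]
tool_rot: [-0.019, 1.0, -0.0, -0.004]
ft_force: [-12.0, -1.4, 8.2]
grip_width: 0.0
grasp_force: 1.9
```

send_rows(motion="1 0.6 0 -1 0; 1 1.2 0 -2 0; 1 1.8 0 -3 0; 1 1.8 0 -6 0; 1 1.8 0 -10 0")

```text
clock: 16.0
eef_pos: [0.5443, -0.0002, 0.1966]
tool_rot: [-0.019, 1.0, 0.0, -0.001]
ft_force: [0.6, 0.4, -0.2]
grip_width: -0.0003
grasp_force: 0.0
```

send_rows(motion="-0.3 0.8 -4.6 0 0; -0.3 1.6 -9.2 0 0; -0.3 2.4 -13.8 0 0; -0.3 3.2 -18.4 0 0; -0.3 4 -23 0 0")

```text
clock: 16.5
eef_pos: [0.5145, -0.2335, 0.198]
tool_rot: [-0.019, 1.0, -0.001, 0.001]
ft_force: [0.8, 0.1, 0.2]
grip_width: 0.0556
grasp_force: 0.0
```

send_rows(motion="-0.3 0.5 -2.5 2 0; -0.3 0.9 -5 5 0; -0.3 0.9 -5 5 0; -0.3 0.9 -5 5 0; -0.3 0.9 -5 5 0")

```text
clock: 17.0
eef_pos: [0.5084, -0.2815, 0.1482]
tool_rot: [-0.02, 1.0, -0.0, 0.001]
ft_force: [-0.1, 0.4, -0.1]
grip_width: 0.0558
grasp_force: 0.0
```

```bash
python3 - <<'E'
from h import *
o,im=shot("w9");print(o["eef_pos"],o["tool_rot"],o["clock"])
M=model("wrist",o)
for t in("spacer","puck"):
  for d in boxes_of("wrist",t)[:3]: print(t,np.round(d["rect"]),round(d["conf"],2),onz(M,d["rect"][:2],.016))
hsv=cv2.cvtColor(im,cv2.COLOR_RGB2HSV);mk=((hsv[...,1]<70)&(hsv[...,2]>90)).astype(np.uint8)
n,l,s,ce=cv2.connectedComponentsWithStats(mk)
for i in range(1,n):
  if 300<s[i][4]<20000: print(s[i],ce[i])
# model silhouette bbox
th=np.linspace(0,6.28,90);c=.0185*np.c_[np.cos(th),np.sin(th)]
print(np.r_[[proj(M,[.506,-.281,.032])[0]]])
E
```

```text
[ 0.5084 -0.2815  0.1482] [-0.0196  0.9998 -0.0005  0.0012] 17.0
spacer [320. 185.  40.  40.] 0.9 [ 0.5057 -0.28    0.016 ]
spacer [151. 188.  52.  45.] 0.65 [ 0.5149 -0.4441  0.016 ]
[299 163  41  44 969] [319.0475 184.7482]
[ 254  270  131   82 8800] [318.4824 309.019 ]
[ 158  346   55   54 1745] [191.1794 376.7209]
[ 424  346   55   54 1751] [445.0531 376.7727]
[[318.8313 189.7159]]
```

send_rows(motion="-0.3 0.3 0.1 4 0; -0.3 0.3 0.1 8 0; -0.3 0.3 0.1 11.5 0; -0.3 0.3 0.1 12.6 0; -0.3 0.3 0.1 12.6 0")

```text
clock: 17.65
eef_pos: [0.5036, -0.28, 0.0194]
tool_rot: [-0.02, 1.0, 0.001, -0.001]
ft_force: [0.3, -0.5, 0.7]
grip_width: 0.0555
grasp_force: 0.0
```

send_rows(motion="1 0 0 0 0; 1 0 0 0 0; 1 0 0 0 0; 1 0 0 0 0; 1 0 0 0 0")

```text
clock: 18.15
eef_pos: [0.5065, -0.2821, 0.0232]
tool_rot: [-0.019, 1.0, -0.001, 0.002]
ft_force: [0.5, 0.4, 7.2]
grip_width: 0.0336
grasp_force: 60.4
```

send_rows(motion="1 0 0 -4 0; 1 0 0 -8 0; 1 0 0 -12 0; 1 0 0 -16 0; 1 0 0 -16 0")

```text
clock: 18.65
eef_pos: [0.5079, -0.2832, 0.1883]
tool_rot: [-0.019, 1.0, -0.004, 0.006]
ft_force: [0.8, -1.1, -0.2]
grip_width: 0.0331
grasp_force: 60.2
```

```bash
python3 - <<'E'
from h import *
o,im=shot("w10");print(o["eef_pos"],o["grip_width"],o["clock"]);M=model("wrist",o)
for d in boxes_of("wrist","spacer")[:2]: print(np.round(d["rect"]),round(d["conf"],2))
p=proj(M,o["eef_pos"]+[0,0,.010])[0];print(p)
print(cv2.cvtColor(im,cv2.COLOR_RGB2GRAY)[190:320:2,318])
E
```

```text
[ 0.5079 -0.2832  0.1883] 0.03307018817272418 18.65
[319. 247.  67.  85.] 0.77
[176. 178.  43.  39.] 0.55
[317.7517 262.1366]
[ 56  58  65  63  65  61  62  70  84  85  86  83  82  83  82  85  88 105
 153 136 120 110  85  78  72  71  74  75  78  81  81  82  82  82  82  81
  81  80  82  81  82  82  82  82  83 100 121 121 128 190 212 213 214 212
 213 212 213 213 213 212 212 213 211 211 212]
```

send_rows(motion="1 -1 4.6 0 0; 1 -2 9.2 0 0; 1 -3 13.8 0 0; 1 -4 18 0 0; 1 -5 22 0 0")

```text
clock: 19.25
eef_pos: [0.5447, -0.0574, 0.1786]
tool_rot: [-0.019, 1.0, 0.0, -0.002]
ft_force: [-0.7, 0.3, -0.5]
grip_width: 0.0333
grasp_force: 60.2
```

send_rows(motion="1 -0.9 3 0 0; 1 -1.8 5.9 0 0; 1 -1.8 5.9 0 0; 1 -1.8 5.9 0 0; 1 -1.8 5.9 0 0")

```text
clock: 19.75
eef_pos: [0.5608, -0.0004, 0.1794]
tool_rot: [-0.019, 1.0, -0.0, -0.001]
ft_force: [0.1, -0.1, -0.4]
grip_width: 0.0334
grasp_force: 60.2
```

send_rows(motion="1 0 0 0.9 0; 1 0 0 1.2 0; 1 0 0 1.5 0; 1 0 0 1.7 0; 1 0 0 1.9 0")

```text
clock: 20.25
eef_pos: [0.561, -0.0005, 0.1638]
tool_rot: [-0.019, 1.0, -0.0, 0.0]
ft_force: [-9.7, -1.3, 19.7]
grip_width: 0.0336
grasp_force: 62.4
```

send_rows(motion="1 0 0 0.2 0; 1 0 0 0.3 0; 1 0 0 0.4 0; 1 0 0 0.4 0")

```text
clock: 20.65
eef_pos: [0.5609, -0.0004, 0.1633]
tool_rot: [-0.019, 1.0, -0.001, 0.002]
ft_force: [-13.4, -2.3, 28.7]
grip_width: 0.0336
grasp_force: 63.3
```

```bash
python3 - <<'E'
from h import *
o,im=shot("w11");print(o["eef_pos"],o["ft_force"],o["clock"])
X,Y,Z=(o["eef_pos"]-[.5553,-.0002,.128])*1000;Z+=5;print(X,Y,Z,"xb",X*.866+Z*.5,"zb",-X*.5+Z*.866)
for d in boxes_of("wrist","spacer")[:2]: print(np.round(d["rect"]),round(d["conf"],2))
print(cv2.cvtColor(im,cv2.COLOR_RGB2GRAY)[190:320:2,318])
E
```

```text
[ 0.5609 -0.0004  0.1633] [-13.401   -2.2755  28.6867] 20.65
5.56157851312955 -0.24698566326999677 40.348436137282945 xb 24.990545061011662 zb 32.16095643832226
[320. 248.  69.  87.] 0.82
[ 24. 288.  46.  68.] 0.48
[ 70  68  46  39  49  61  61  57  60  67  67  67  65  64  66  67  71 109
 168 178 152  92  48  47  63  67  69  66  49  59  58  54  59  64  63  62
  63  63  65  64  65  64  64  63  65  76  97  99 101 149 177 179 179 180
 178 179 179 178 179 179 178 178 178 179 178]
```

send_rows(motion="1 0 0 0.2 0; 1 0 0 0.4 0; 1 0 0 0.6 0; 1 0 0 0.6 0; 1 0 0 0.6 0")

```text
clock: 21.25
eef_pos: [0.5606, -0.0007, 0.1602]
tool_rot: [-0.019, 1.0, -0.001, 0.003]
ft_force: [-9.6, -3.6, 4.6]
grip_width: 0.0333
grasp_force: 61.8
```

```bash
python3 - <<'E'
from h import *
o,im=shot("w12");print(o["eef_pos"],o["ft_force"],o["clock"])
X,Y,Z=(o["eef_pos"]-[.5553,-.0002,.128])*1000;Z+=5;print(X,Y,Z,"xb",X*.866+Z*.5,"zb",-X*.5+Z*.866)
for d in boxes_of("wrist","spacer")[:1]: print(np.round(d["rect"]),round(d["conf"],2))
print(cv2.cvtColor(im,cv2.COLOR_RGB2GRAY)[190:320:2,318])
E
```

```text
[ 0.5606 -0.0007  0.1602] [-9.5979 -3.5798  4.6305] 21.25
5.268623438956399 -0.49512997881446974 37.173964587191655 xb 23.14961019173207 zb 29.558341613029775
[319. 245.  67.  85.] 0.89
[ 76  60  40  38  39  54  63  68  70  71  72  70  71  73  71  74  72 101
 168 155 112  95  66  51  51  64  68  71  68  50  58  64  66  64  66  65
  64  67  65  66  66  64  65  67  69  88 100  96 118 170 179 178 178 179
 178 180 179 178 180 180 178 179 179 179 178]
```

send_rows(motion="1 0 0 -1.5 0; 1 0 0 -3 0; 1 -0.4 0 -3 0; 1 -0.4 0 -3 0; 1 -0.4 0 -3 0")

```text
clock: 21.85
eef_pos: [0.5653, 0.0004, 0.1804]
tool_rot: [-0.019, 1.0, 0.0, -0.001]
ft_force: [-0.0, -0.4, -1.1]
grip_width: 0.0334
grasp_force: 61.4
```

```bash
python3 - <<'E'
from h import *
o,im=shot("w13");print(o["eef_pos"],o["ft_force"],o["clock"],o["tool_rot"])
for d in boxes_of("wrist","spacer")[:1]: print(np.round(d["rect"],1),round(d["conf"],2))
for r in (235,250,265,280): print(cv2.cvtColor(im,cv2.COLOR_RGB2GRAY)[r,270:370:2])
print(cv2.cvtColor(im,cv2.COLOR_RGB2GRAY)[190:320:2,318])
E
```

```text
[0.5653 0.0004 0.1804] [-0.0375 -0.4158 -1.1291] 21.85 [-0.019   0.9998  0.     -0.0008]
[319.  248.6  65.2  84.2] 0.91
[125 126 127 128 124 126 127 126 109  70  75 106 122 119 114  98  91  80
  66  56  47  46  47  48  49  47  49  47  57  84 127 159 169 173 174 173
 168 132  86  74  64  58  59  59  59  58  57  58  57  58]
[ 43  43  43  41  40  24   3  31  87  99  95  79  56  57  59  61  61  62
  64  78  96 107 115 123 125 124 120 118 101  90  75  64  61  61  57  56
  58  83  96  98  91  42   7  21  39  42  41  42  39  21]
[42 42 40 22  7  7  5 15 68 97 98 92 73 60 61 63 62 64 64 63 65 66 65 65
 64 65 64 63 64 64 61 63 61 61 57 58 65 90 98 97 79 23  5  4  1 19 39 41
 41 42]
[ 55  60  28   9   6   6   4  13  96 171 180 179 174 153 119  98  96  99
 100  98  96  94  89  84  85  88  89  92  93  98  99  98  97 100 107 130
 159 178 180 174 101  13   5   3   4   9  24  58  57  25]
[ 99  86  71  52  58  63  64  68  70  72  72  72  71  69  71  72  74 111
 168 156 124 105  51  45  46  57  61  69  80 121 125  91  67  64  66  65
  66  66  66  68  66  65  65  65  67  85 100 100 108 167 180 181 180 180
 182 179 178 180 179 178 179 180 179 178 180]
```

send_rows(motion="1 0 0 0.8 0; 1 0 0 1.2 0; 1 0 0 1.5 0; 1 0 0 1.8 0; 1 0 0 2.1 0")

```text
clock: 22.45
eef_pos: [0.5659, 0.0005, 0.1645]
tool_rot: [-0.019, 1.0, -0.0, 0.002]
ft_force: [-11.4, 0.2, 30.7]
grip_width: 0.0334
grasp_force: 65.8
```

send_rows(motion="1 0 0 0.2 0; 1 0 0 0.3 0; 1 0 0 0.3 0; 1 0 0 0.3 0")

```text
clock: 22.85
eef_pos: [0.5667, 0.0005, 0.1645]
tool_rot: [-0.019, 1.0, -0.0, 0.004]
ft_force: [-11.4, 0.1, 30.3]
grip_width: 0.0335
grasp_force: 65.7
```

```bash
cat >> h.py <<'E'
def rep(name,zp=.005,xo=-3):
    o,im=shot(name);print(o["eef_pos"],o["ft_force"],o["clock"])
    X,Y,Z=(o["eef_pos"]-[.5553,-.0002,.128])*1000;X+=xo;Z+=zp*1000;print("pivot",X,Y,Z,"xb",X*.866+Z*.5,"zb",-X*.5+Z*.866)
    for d in boxes_of("wrist","spacer")[:1]: print(np.round(d["rect"],1),round(d["conf"],2))
    print(cv2.cvtColor(im,cv2.COLOR_RGB2GRAY)[190:310:2,318])
E
python3 -c "
from h import *
rep('w14')"
```

```text
[0.5667 0.0005 0.1645] [-11.4418   0.1139  30.2946] 22.85
pivot 8.424299582116216 0.7336276352082071 41.46079632844101 xb 28.02584160233315 zb 31.692899829371804
[318.6 246.8  69.5  83.1] 0.66
[ 76  87  65  60  57  56  62  64  65  65  66  65  67  66  64  65  71 135
 176 151 123  81  70  64  47  54  51  43  47  56  61  64  65  64  62  63
  63  64  65  64  64  65  65  64  65  81  98  99 104 152 180 181 181 181
 180 181 180 180 180 180]
```

send_rows(motion="1 0 0 0.2 0; 1 0 0 0.4 0; 1 0 0 0.4 0; 1 0 0 0.4 0")

```text
clock: 23.35
eef_pos: [0.5676, 0.0006, 0.1636]
tool_rot: [-0.019, 1.0, -0.0, 0.006]
ft_force: [-14.6, 1.1, 43.4]
grip_width: 0.0333
grasp_force: 67.0
```

```bash
python3 -c "
from h import *
rep('w15')"
```

```text
[0.5676 0.0006 0.1636] [-14.5926   1.087   43.438 ] 23.35
pivot 9.334786284377785 0.8402268832040102 40.58910907321391 xb 28.378479458878118 zb 30.482775315214354
[318.8 248.   66.7  83.8] 0.94
[105  78  62  60  56  61  65  65  64  65  65  66  65  65  65  68  77 130
 151 139 106  80  70  55  49  55  48  44  50  57  62  67  67  63  64  63
  64  63  64  63  63  65  63  64  65  81 100 101 103 151 180 182 181 181
 180 182 181 180 180 181]
```

send_rows(motion="1 0.1 0 0.2 0; 1 0.2 0 0.4 0; 1 0.2 0 0.5 0; 1 0.2 0 0.5 0; 1 0.2 0 0.5 0")

```text
clock: 23.95
eef_pos: [0.568, 0.001, 0.1618]
tool_rot: [-0.019, 1.0, 0.0, 0.009]
ft_force: [-16.3, 1.7, 53.4]
grip_width: 0.0338
grasp_force: 70.3
```

```bash
python3 -c "
from h import *
rep('w16')"
```

```text
[0.568  0.001  0.1618] [-16.3192   1.7462  53.4034] 23.95
pivot 9.699026178903505 1.2339234435152993 38.845578075664655 xb 27.82214570876276 zb 28.79075752407384
[320.  247.1  70.2  84.6] 0.77
[111  81  63  62  62  62  65  64  65  63  62  62  63  62  62  65 105 163
 123 101  90  73  70  53  50  56  52  44  49  58  63  67  67  63  62  64
  63  63  63  63  62  63  63  63  64  80  99 101 101 145 180 181 181 181
 181 181 181 181 179 180]
```

send_rows(motion="1 0 0 -1.5 0; 1 0 0 -2.3 0; 1 0 0 -2.3 0; 1 0 0 -2.3 0; 1 0 0 -2.3 0")

```text
clock: 24.55
eef_pos: [0.5627, 0.0003, 0.1695]
tool_rot: [-0.019, 1.0, 0.0, -0.002]
ft_force: [0.7, -0.9, -0.3]
grip_width: 0.0337
grasp_force: 64.8
```

```bash
python3 -c "
from h import *
rep('w17')"
```

```text
[0.5627 0.0003 0.1695] [ 0.6955 -0.903  -0.3308] 24.55
pivot 4.414448781696947 0.5495799601164804 46.47585959909289 xb 27.060842444496004 zb 38.04087002196597
[318.1 247.8  64.1  83. ] 0.57
[ 57  45  51  60  61  59  55  61  68  68  69  67  69  70  71  71  80 145
 176 150 134  80  64  68  69  50  47  51  46  45  52  62  63  64  65  64
  65  64  63  63  65  64  66  63  67  85  99  97 110 165 179 179 179 179
 178 179 180 180 179 178]
```

send_rows(motion="1 0 0 0.3 0; 1 0 0 0.5 0; 1 0 0 0.5 0")

```text
clock: 24.95
eef_pos: [0.5633, 0.0004, 0.1657]
tool_rot: [-0.019, 1.0, 0.0, -0.001]
ft_force: [-1.4, -0.1, -1.0]
grip_width: 0.0336
grasp_force: 64.8
```

send_rows(motion="1 0 0 0.1 0; 1 0 0 0.1 0")

```text
clock: 25.15
eef_pos: [0.5636, 0.0004, 0.1654]
tool_rot: [-0.019, 1.0, -0.0, -0.0]
ft_force: [-0.4, -0.5, 0.0]
grip_width: 0.0331
grasp_force: 64.8
```

send_rows(motion="1 0 0 0.1 0; 1 0 0 0.1 0; 1 0 0 0.1 0")

```text
clock: 25.45
eef_pos: [0.5637, 0.0004, 0.1646]
tool_rot: [-0.019, 1.0, 0.0, 0.0]
ft_force: [-0.5, -0.2, 0.5]
grip_width: 0.0333
grasp_force: 64.8
```

send_rows(motion="1 0 0 0.1 0; 1 0 0 0.1 0; 1 0 0 0.1 0")

```text
clock: 25.75
eef_pos: [0.5639, 0.0004, 0.164]
tool_rot: [-0.019, 1.0, 0.0, 0.0]
ft_force: [-1.4, -0.3, 3.0]
grip_width: 0.0336
grasp_force: 65.2
```

send_rows(motion="1 0.15 0 0 0; 1 0.15 0 0 0; 0.05 0.15 0 0 0; 0.05 0.15 0 0 0; 0.05 0.15 0 0 0")

```text
clock: 26.25
eef_pos: [0.5623, 0.0003, 0.1634]
tool_rot: [-0.019, 1.0, 0.0, -0.0]
ft_force: [0.1, -0.3, -0.3]
grip_width: 0.0404
grasp_force: 0.0
```

```bash
python3 -c "
from h import *
rep('w18')
print([(np.round(d['rect'],1),round(d['conf'],2)) for d in boxes_of('wrist','spacer')])
im=cv2.imread('pics/w18.png')[:,:,::-1]
g=cv2.cvtColor(im,cv2.COLOR_RGB2GRAY)
for r in range(150,310,6): print(r,g[r,262:376:4])"
```

```text
[0.5623 0.0003 0.1634] [ 0.0621 -0.2513 -0.3006] 26.25
pivot 3.961951179377035 0.539560573435709 40.42637156336714 xb 23.644235503024085 zb 33.028262184187426
[318.  213.2  58.3  57.1] 0.88
[176 145 114 112 105  71  60  56  53  58  63  61  64  53  32  30  50  63
  66  65  60  72  96 102  93  66  62  50  55  57  50  42  47  55  61  66
  88 123 126 125 125 126 126 126 124 122 145 177 180 178 179 178 179 178
 178 177 177 176 177 176]
[(array([318. , 213.2,  58.3,  57.1]), 0.88), (array([ 23.7, 288.8,  47.4,  65.6]), 0.2)]
150 [ 99  58  56 101 112 111 114 113 113 115 116 116 117 116 114 116 119 119
 121 123 107 103 103 107 116 117 118 113 110]
156 [112  70  72 104  94  65  64  64  63  61  65  80 106 117 116 116 118 116
 117 119 105 103 101 107 106 106 107 107 107]
162 [ 65  77  70  60  62  61  64  64  63  64  62  66  61  84 100  99 101 102
 101 100 101  97  68  72  57  49  51  48  49]
168 [ 63  63  64  62  62  64  63  61  62  64  63  52  47  49  85 101 102 100
 101 100  90  48  45  48  48  49  48  47  48]
174 [ 64  62  62  63  63  61  64  63  70 101 122 135 140 143 144 140 137 131
 105 1
[... 2045 characters left out ...]
124 125 123 126 125 126 126 123 123 125
 126 118  99 107 115 112   7   6   4   5  49]
282 [ 59  11   6   5  48 166 166 159 159 153 153 147 148 143 145 135 137 132
 134 131 128 126 123 121  40   4   4   9  61]
288 [  2  11   6   4 124 176 179 178 178 178 178 178 178 179 178 179 180 178
 178 178 179 178 178 177 136   5   6   9   7]
294 [  7   9   4   7 167 177 177 179 178 178 177 178 178 177 179 178 178 179
 177 179 178 179 179 177 169  10   6   7   4]
300 [  7   8   6  51 177 177 178 178 178 178 178 179 177 177 177 178 177 177
 178 177 178 179 177 178 177  60   5   9   4]
306 [  5   8   6 121 178 177 177 177 177 178 178 177 178 178 177 176 178 178
 178 178 177 178 178 177 176 134   5   6   6]
```

send_rows(motion="0.32 0 0 -1 0; 0.32 0.8 0 -1 0; 0.32 1.6 0 -1 0; 0.32 1.6 0 1 0; 0.32 1.6 0 2.8 0")

```text
clock: 26.9
eef_pos: [0.5457, -0.0003, 0.1358]
tool_rot: [-0.019, 1.0, -0.0, 0.001]
ft_force: [-0.3, -0.4, -0.5]
grip_width: 0.029
grasp_force: 0.0
```

send_rows(motion="0.32 0 0 0.2 0; 0.32 0 0 0.5 0; 0.32 0 0 0.8 0; 0.32 0 0 0.8 0")

```text
clock: 27.3
eef_pos: [0.5464, -0.0003, 0.1279]
tool_rot: [-0.019, 1.0, -0.0, 0.0]
ft_force: [0.1, 0.2, 0.2]
grip_width: 0.0291
grasp_force: 0.0
```

send_rows(motion="0.32 0 0 0.2 0; 0.32 0 0 0.4 0; 0.32 0 0 0.4 0")

```text
clock: 27.6
eef_pos: [0.5469, -0.0005, 0.1252]
tool_rot: [-0.019, 1.0, -0.0, 0.001]
ft_force: [-1.5, -1.1, 7.2]
grip_width: 0.0293
grasp_force: 3.4
```

send_rows(motion="0.32 0.2 0 -2 0; 0.32 0 0 -6 0; 1 0 0 -10 0; 1 0 0 -13 0; 1 0 0 -13 0")

```text
clock: 28.1
eef_pos: [0.549, -0.0003, 0.2591]
tool_rot: [-0.019, 1.0, -0.0, 0.005]
ft_force: [0.8, 0.6, -0.7]
grip_width: 0.0004
grasp_force: 0.0
```

```bash
cat > sw.py <<'E'
from h import *
o,im=shot("w19");print(o["eef_pos"],o["clock"])
M=model("wrist",o)
for t in("swing","grip_bar","spacer"): print(t,[(np.round(d["rect"],1).tolist(),round(d["conf"],2)) for d in boxes_of("wrist",t)][:2])
yaw=.03;m=np.array([.5553,-.0002,.128])
Rb=R.from_euler("z",yaw).as_matrix()@R.from_euler("y",-30,degrees=True).as_matrix()
def bw(p): return m+Rb@(np.array(p)/1000)
def corner(s,out=110,off=34,z=6):
    d=np.array([np.sin(s),-np.cos(s)]);n=np.array([np.cos(s),np.sin(s)])
    q=np.array([0,75])+out*d+off*n;return bw([*q,z]),Rb@np.array([*n,0])
for s in (1.7,1.8,1.9): print("bar px",s,proj(M,bw([75*np.sin(s),75-75*np.cos(s),30])))
def tcp(s,gap=0):
    c,n=corner(s);nh=n[:2]/np.linalg.norm(n[:2])
    h=.011*abs(nh[0])+.006*abs(nh[1])+gap
    return np.array([*(c[:2]+nh*h),c[2]-.007])
Rt=R.from_quat(o["tool_rot"]).as_matrix()
p=o["eef_pos"];
for s,g in((1.8,.03),*((s,0) for s in np.arange(1.8,-.06,-.1)),(-.04,.0)):
    q=tcp(s,g);print(round(s,2),q,"from-now cm",Rt.T@(q-o["eef_pos"])*100,"step",Rt.T@(q-p)*100);p=q
E
python3 sw.py
```

```text
[ 0.549  -0.0003  0.2591] 28.1
swing [([422.4, 254.6, 105.2, 171.1], 0.75)]
grip_bar [([428.1, 271.9, 76.4, 67.9], 0.7), ([382.9, 248.5, 187.8, 175.7], 0.31)]
spacer [([319.6, 192.1, 37.7, 40.9], 0.76)]
bar px 1.7 [[420.3837 273.6055]]
bar px 1.8 [[429.2304 271.9842]]
bar px 1.9 [[437.7798 269.455 ]]
1.8 [0.6256 0.1727 0.1759] from-now cm [-8.2273 16.9907  8.3975] step [-8.2273 16.9907  8.3975]
1.8 [0.6325 0.1435 0.1759] from-now cm [-8.7972 14.0454  8.4046] step [-0.57   -2.9454  0.0072]
1.7 [0.6382 0.1327 0.1785] from-now cm [-9.3318 12.9466  8.1455] step [-0.5345 -1.0987 -0.2592]
1.6 [0.6429 0.1213 0.1807] from-now cm [-9.7604 11.7885  7.9375] step [-0.4286 -1.1581 -0.2079]
1.5 [0.6465 0.11   0.1823] from-now cm [-10.0827  10.6527   7.7829] step [-0.3224 -1.1358 -0.1546]
1.4 [0.6493 0.0996 0.1833] from-now cm [-10.321    9.6029   7.6834] step [-0.2382 -1.0498 -0.0995]
1.3 [0.6512 0.089  0.1837] from-now cm [-10.4739   8.5264   7.64  ] step [-0.153  -1.0765 -0.0434]
1.2 [0.6523 0.078  0.1836] from-now cm [-10.5392   7.4324   7.6532] step [-0.0652 -1.094   0.0132]
1.1 [0.6525 0.067 
[... 559 characters left out ...]
0.3301]
0.5 [0.6343 0.0036 0.1675] from-now cm [-8.437   0.0622  9.2475] step [ 0.5784 -0.9554  0.3742]
0.4 [ 0.628  -0.0056  0.1633] from-now cm [-7.7666 -0.8325  9.662 ] step [ 0.6705 -0.8946  0.4144]
0.3 [ 0.6207 -0.0141  0.1587] from-now cm [-7.0062 -1.6539 10.1125] step [ 0.7604 -0.8215  0.4505]
0.2 [ 0.6126 -0.0218  0.1538] from-now cm [-6.1598 -2.3889 10.5945] step [ 0.8464 -0.735   0.482 ]
0.1 [ 0.6037 -0.0285  0.1486] from-now cm [-5.2339 -3.0237 11.1032] step [ 0.9259 -0.6348  0.5087]
-0.0 [ 0.594  -0.0341  0.1432] from-now cm [-4.2376 -3.545  11.6336] step [ 0.9963 -0.5213  0.5303]
-0.04 [ 0.5901 -0.036   0.141 ] from-now cm [-3.8414 -3.7201 11.8508] step [ 0.3962 -0.1751  0.2172]
```

send_rows(motion="1 -2 4.2 0 0; 1 -4 8.4 0 0; 1 -6 12.6 0 0; 1 -8 17 0 0; 1 -8.2 17 0 0")

```text
clock: 28.8
eef_pos: [0.6217, 0.1783, 0.2493]
tool_rot: [-0.022, 1.0, 0.0, -0.002]
ft_force: [-0.0, -0.1, -0.4]
grip_width: 0.0002
grasp_force: 0.0
```

send_rows(motion="1 0 0 4 0; 1 0 0 8 0; 1 0 0 8.4 0; 1 0 0 8.4 0")

```text
clock: 29.2
eef_pos: [0.6201, 0.1718, 0.1674]
tool_rot: [-0.019, 1.0, -0.001, -0.003]
ft_force: [-0.1, -0.8, 0.8]
grip_width: 0.0005
grasp_force: 0.0
```

send_rows(motion="1 -0.3 -1.5 0 0; 1 -0.6 -2.9 0 0; 1 -1.1 -4 -0.3 0; 1 -1.5 -5.2 -0.5 0; 1 -1.9 -6.3 -0.6 0")

```text
clock: 29.7
eef_pos: [0.644, 0.1091, 0.1769]
tool_rot: [-0.019, 1.0, 0.0, 0.001]
ft_force: [-0.8, 1.9, 1.1]
grip_width: 0.0002
grasp_force: 0.7
```

send_rows(motion="1 -0.3 -1.1 -0.3 0; 1 -0.4 -2.1 -0.5 0; 1 -0.5 -3.2 -0.5 0; 1 -0.5 -4.3 -0.5 0; 1 -0.4 -5.4 -0.4 0")

```text
clock: 30.2
eef_pos: [0.6492, 0.0558, 0.1795]
tool_rot: [-0.019, 1.0, -0.0, 0.0]
ft_force: [-0.5, 0.5, -0.4]
grip_width: 0.0001
grasp_force: 0.4
```

send_rows(motion="1 0.2 -1.1 0.2 0; 1 0.5 -2.2 0.4 0; 1 0.9 -3.2 0.7 0; 1 1.4 -4.2 1 0; 1 2 -5.2 1.4 0")

```text
clock: 30.7
eef_pos: [0.6307, 0.0031, 0.1653]
tool_rot: [-0.019, 1.0, -0.0, 0.0]
ft_force: [0.5, 0.4, 0.2]
grip_width: -0.0003
grasp_force: 0.2
```

```bash
python3 sw.py | head -4; python3 - <<'E'
from h import *
exec(open("sw.py").read().split("for t in")[0].split("o,im")[0])
o=bot.get_obs();M=model("wrist",o)
E
```

```text
[0.6307 0.0031 0.1653] 30.7
swing [([358.6, 161.3, 281.9, 200.9], 0.77)]
grip_bar [([332.1, 139.4, 116.3, 132.0], 0.73)]
spacer [([299.1, 93.1, 30.7, 28.7], 0.82)]
```

```bash
python3 - <<'E'
src=open("sw.py").read();i=src.index("yaw=");j=src.index("for s in (1.7")
from h import *
exec(src[i:j])
M=model("wrist")
for s in(.4,.5,.6,.7,.8,1): print(s,proj(M,bw([75*np.sin(s),75-75*np.cos(s),30])))
E
```

```text
0.4 [[328.1417 130.1167]]
0.5 [[335.2412 143.691 ]]
0.6 [[343.9257 156.8277]]
0.7 [[354.14   169.3542]]
0.8 [[365.8023 181.0972]]
1 [[393.0104 201.5574]]
```

send_rows(motion="1 0.7 -0.9 0.4 0; 1 1.4 -1.7 0.9 0; 1 2.3 -2.5 1.3 0; 1 3.2 -3.1 1.9 0; 1 4.1 -3.6 2.3 0")

```text
clock: 31.4
eef_pos: [0.5913, -0.0338, 0.1421]
tool_rot: [-0.019, 1.0, 0.0, 0.0]
ft_force: [12.0, 7.0, 5.0]
grip_width: 0.0002
grasp_force: 8.4
```

send_rows(motion="1 0.2 -0.1 0.1 0; 1 0.3 -0.2 0.2 0; 1 0.4 -0.2 0.2 0; 1 0.6 -0.2 0.2 0; 1 0.6 -0.2 0.2 0")

```text
clock: 31.9
eef_pos: [0.5913, -0.0347, 0.1424]
tool_rot: [-0.02, 1.0, 0.001, 0.007]
ft_force: [12.2, 3.6, -1.5]
grip_width: -0.0
grasp_force: 5.9
```

send_rows(motion="1 -1.5 0 0 0; 1 -2.5 0 -1 0; 1 -2.5 0 -5 0; 1 -2.5 0 -9 0; 1 -2.5 0 -12 0")

```text
clock: 32.4
eef_pos: [0.6109, -0.035, 0.2629]
tool_rot: [-0.019, 1.0, -0.0, 0.001]
ft_force: [0.3, 0.8, 1.0]
grip_width: -0.0002
grasp_force: 0.0
```

send_rows(motion="0.4 2 1 0 0; 0.4 5 3 0 0; 0.4 6.5 3.4 0 0; 0.4 6.5 3.4 0 0; 0.4 6.5 3.4 0 0")

```text
clock: 32.9
eef_pos: [0.5445, -0.0034, 0.2609]
tool_rot: [-0.019, 1.0, -0.0, 0.001]
ft_force: [-0.0, -0.5, 0.4]
grip_width: 0.0255
grasp_force: 0.0
```

```bash
python3 - <<'E'
src=open("sw.py").read();i=src.index("yaw=");j=src.index("for s in (1.7")
from h import *
exec(src[i:j])
o,im=shot("w20");M=model("wrist",o);print(o["eef_pos"],o["clock"],o["joint_pos"],o["ft_force"])
for t in("swing","grip_bar"): print(t,[(np.round(d["rect"],1).tolist(),round(d["conf"],2)) for d in boxes_of("wrist",t)][:2])
for s in(0,.05,.1): print(s,proj(M,bw([75*np.sin(s),75-75*np.cos(s),30])),proj(M,np.array([bw([*(np.array([0,75])+a*np.array([np.sin(s),-np.cos(s)])+b*np.array([np.cos(s),np.sin(s)])),10]) for a,b in((125,34),(125,-34))])).ravel())
# dark bar blob
g=cv2.cvtColor(im,cv2.COLOR_RGB2GRAY);c=proj(M,bw([0,0,30]))[0].astype(int)
print(c)
for t in(35,50,65):
    n,l,s,ce=cv2.connectedComponentsWithStats((g[:250]<t).astype(np.uint8))
    for k in range(1,n):
        if s[k][4]>300:
            ys,xs=np.nonzero(l==k);print(t,s[k],ce[k],cv2.minAreaRect(np.c_[xs,ys].astype(np.float32)))
# predicted bar axis for ring r
for r in(0,.15,.3):
    u=np.array([np.cos(r),-np.sin(r)])*28; print(r,proj(M,np.array([bw([*u,38-3*r]),bw([*-u,38-3*r])])).ravel())
E
```

```text
[ 0.5445 -0.0034  0.2609] 32.9 [-0.0061  0.3195  0.1883  1.4384 -0.0003 -0.0447] [-0.0011 -0.4825  0.4165]
swing [([344.8, 196.2, 158.7, 79.5], 0.89), ([53.9, 275.4, 107.8, 80.8], 0.48)]
grip_bar [([320.9, 190.8, 68.0, 68.1], 0.89)]
0 [[321.3562 190.8693]] [267.0389 231.2752 270.0957 161.7063]
0.05 [[321.446  194.9872]] [268.7535 238.0133 268.2408 167.8291]
0.1 [[321.7488 199.122 ]] [270.8247 244.7102 266.6914 174.0814]
[321 190]
35 [ 560    3   80  114 1754] [596.2452  72.642 ] ((596.53466796875, 62.338531494140625), (113.35650634765625, 77.58718872070312), 85.72415924072266)
35 [  140    34   115   170 13632] [198.6999 118.064 ] ((199.8038330078125, 117.95169067382812), (182.96484375, 96.15930938720703), 81.79764556884766)
35 [307 190  22  30 402] [316.5771 204.2562] ((315.98199462890625, 203.39834594726562), (16.090011596679688, 31.550167083740234), 23.629377365112305)
50 [ 552    2   88  116 5285] [601.8948  65.0763] ((610.1981201171875, 52.556617736816406), (90.79532623291016, 109.20165252685547), 15.945395469665527)
50 [   9   28   69   41 1430] [41.842  46.4168] ((42.427684783
[... 445 characters left out ...]
323486328, 92.33226013183594), (55.82387924194336, 22.34663200378418), 85.10090637207031)
50 [ 292  152   44   69 1237] [319.3298 185.0525] ((319.03656005859375, 183.12754821777344), (70.71066284179688, 40.701663970947266), 77.57405853271484)
65 [ 552    1   88  117 5820] [602.7041  65.0777] ((595.5, 59.0), (116.0, 87.0), 90.0)
65 [    8    28   249   178 37874] [140.5646 114.2702] ((131.83612060546875, 116.45721435546875), (254.00486755371094, 168.8712158203125), 2.1055142879486084)
65 [ 274  146   63   75 1979] [314.9298 183.0904] ((305.0, 183.0), (74.0, 62.0), 90.0)
0 [321.3574 220.9594 321.6013 157.8153]
0.15 [316.3767 220.6308 326.3366 158.3643]
0.3 [311.5359 219.5723 330.954  159.5781]
```

send_rows(motion="0.4 0.3 0.1 2 0.12; 0.4 0.6 0.3 4 0.24; 0.4 0.6 0.3 6 0.35; 0.4 0.6 0.3 6 0.35; 0.4 0.6 0.3 6 0.35")

```text
clock: 33.55
eef_pos: [0.5385, -0.0008, 0.2003]
tool_rot: [0.154, 0.988, -0.0, -0.0]
ft_force: [0.2, 0.1, 0.5]
grip_width: 0.0257
grasp_force: 0.0
```

send_rows(motion="0.4 0 0 1.5 0; 0.4 0 0 3 0; 0.4 0 0 4 0; 0.4 0 0 4.6 0; 0.4 0 0 4.6 0")

```text
clock: 34.05
eef_pos: [0.5382, -0.0007, 0.1543]
tool_rot: [0.155, 0.988, -0.0, -0.0]
ft_force: [0.4, -0.1, -0.8]
grip_width: 0.0255
grasp_force: 0.0
```

send_rows(motion="0.4 0 0 0 0.14; 0.4 0 0 0 0.28; 0.4 0 0 0 0.42; 0.4 0 0 0 0.56; 0.4 0 0 0 0.7")

```text
clock: 34.55
eef_pos: [0.5389, 0.0003, 0.1556]
tool_rot: [0.487, 0.874, 0.001, 0.0]
ft_force: [0.9, 3.2, -1.0]
grip_width: 0.0256
grasp_force: 2.7
```

send_rows(motion="0.4 0 0 0 0.1; 0.4 0 0 0 0.2; 0.4 0 0 0.1 0.3; 0.4 0 0 0.1 0.4; 0.4 0 0 0.1 0.5")

```text
clock: 35.05
eef_pos: [0.54, 0.0002, 0.1551]
tool_rot: [0.687, 0.727, 0.002, 0.001]
ft_force: [2.3, 1.9, 0.1]
grip_width: 0.0255
grasp_force: 2.9
```

```bash
cat > bar.py <<'E'
src=open("sw.py").read();i=src.index("yaw=");j=src.index("for s in (1.7")
from h import *
exec(src[i:j])
import sys
o,im=shot(sys.argv[1]);M=model("wrist",o);print(o["eef_pos"],o["clock"],o["joint_pos"],o["ft_force"],o["ft_torque"],o["grip_width"])
g=cv2.GaussianBlur(cv2.cvtColor(im,cv2.COLOR_RGB2GRAY),(0,0),1).astype(float)
print([(np.round(d["rect"],1).tolist(),round(d["conf"],2)) for d in boxes_of("wrist","grip_bar")][:2])
# template score: dark bar top vs brighter flange either side
a,b=np.meshgrid(np.linspace(-26,26,27),np.linspace(-5,5,7));a2,b2=np.meshgrid(np.linspace(-18,18,19),np.r_[np.linspace(10,17,5),np.linspace(-17,-10,5)])
def samp(r,A,B,z):
    u=np.array([np.cos(r),-np.sin(r)]);v=np.array([np.sin(r),np.cos(r)])
    P=A.ravel()[:,None]*u+B.ravel()[:,None]*v
    p=proj(M,m+np.c_[P,np.full(len(P),z)]/1000@Rb.T).astype(np.float32)
    return cv2.remap(g.astype(np.float32),p[:,0],p[:,1],1)
S=[(samp(r,a,b,39-3*r).mean(),samp(r,a,b,39-3*r).std(),samp(r,a2,b2,21-3*r).mean(),r) for r in np.arange(0,2.2,.1)]
for s in S: print(np.round(s,2))
E
python3 bar.py w21
```

```text
[0.54   0.0002 0.1551] 35.05 [-0.0005  0.3598 -0.0331  1.1737  0.0016  1.5142] [2.2587 1.9396 0.1387] [ 0.4867 -0.4038  0.1151] 0.0254861745028285
[([323.4, 251.4, 98.0, 110.9], 0.75)]
[25.49 23.84 38.81  0.  ]
[27.47 26.83 39.67  0.1 ]
[29.67 29.63 41.1   0.2 ]
[30.14 30.25 42.81  0.3 ]
[28.51 27.57 44.03  0.4 ]
[26.7  23.67 44.17  0.5 ]
[25.24 19.31 43.18  0.6 ]
[23.72 13.41 42.45  0.7 ]
[22.66  8.2  42.07  0.8 ]
[22.85  7.24 41.5   0.9 ]
[23.93  9.75 40.91  1.  ]
[25.45 13.82 40.09  1.1 ]
[27.12 17.19 38.71  1.2 ]
[29.93 20.51 37.07  1.3 ]
[33.75 24.02 35.77  1.4 ]
[37.59 26.63 35.28  1.5 ]
[41.15 28.24 35.61  1.6 ]
[43.98 29.37 36.41  1.7 ]
[45.75 29.75 37.37  1.8 ]
[46.6  29.54 38.4   1.9 ]
[46.17 28.84 39.25  2.  ]
[44.35 28.39 39.64  2.1 ]
```

send_rows(motion="0.4 0 0 0 0.14; 0.4 0 0 0.1 0.28; 0.4 0 0 0.1 0.42; 0.4 0 0 0.1 0.56; 0.4 0 0 0.1 0.7")

```text
clock: 35.65
eef_pos: [0.5397, -0.0021, 0.1553]
tool_rot: [0.895, 0.447, 0.001, 0.003]
ft_force: [-1.3, -3.6, 10.0]
grip_width: 0.0257
grasp_force: 8.3
```

send_rows(motion="0.4 0 0 0 0.1; 0.4 0 0 0.1 0.2; 0.4 0 0 0.1 0.3; 0.4 0 0 0.1 0.3")

```text
clock: 36.05
eef_pos: [0.5387, -0.0031, 0.1559]
tool_rot: [0.951, 0.31, 0.001, 0.003]
ft_force: [-7.0, -5.6, 18.6]
grip_width: 0.0255
grasp_force: 11.7
```

```bash
python3 bar.py w22 | (head -2; tail -15)
```

```text
[ 0.5387 -0.0031  0.1559] 36.05 [-0.0029  0.3569 -0.0351  1.1749 -0.005   2.509 ] [-6.9921 -5.5784 18.5743] [-1.0909  1.5092  0.1791] 0.025484822716453383
[([320.2, 239.9, 108.5, 94.6], 0.62)]
```

```bash
python3 bar.py w23 | tail -15
```

```text
[40.55 44.32 40.92  0.7 ]
[39.86 42.27 41.28  0.8 ]
[41.59 44.18 41.76  0.9 ]
[43.95 46.97 42.64  1.  ]
[46.54 49.85 44.36  1.1 ]
[47.38 51.45 47.1   1.2 ]
[43.99 48.49 49.52  1.3 ]
[37.82 41.71 50.7   1.4 ]
[31.81 33.16 50.59  1.5 ]
[26.56 21.32 50.07  1.6 ]
[23.3  10.58 49.48  1.7 ]
[23.02  8.71 48.89  1.8 ]
[24.48 10.28 48.32  1.9 ]
[28.27 20.6  47.62  2.  ]
[32.97 31.13 46.77  2.1 ]
```

send_rows(motion="0.4 0 0 -0.2 0; 0.4 0 0 -0.2 0.07; 0.4 0 0 -0.2 0.14; 0.4 0 0 -0.2 0.14")

```text
clock: 36.65
eef_pos: [0.5377, -0.003, 0.1567]
tool_rot: [0.97, 0.243, 0.0, 0.003]
ft_force: [-7.6, -5.5, 15.4]
grip_width: 0.0257
grasp_force: 10.0
```

```bash
python3 bar.py w24 > b.txt; head -2 b.txt; tail -8 b.txt
```

```text
[ 0.5377 -0.003   0.1567] 36.65 [-0.0029  0.3566 -0.0335  1.1795 -0.0049  2.6486] [-7.5701 -5.5296 15.396 ] [-1.1138  1.4155  0.2177] 0.025738350142741506
[([319.1, 236.4, 105.5, 88.8], 0.74)]
[44.48 48.21 50.4   1.4 ]
[38.15 41.15 51.59  1.5 ]
[31.89 31.79 51.5   1.6 ]
[26.3  18.68 51.01  1.7 ]
[23.33 10.42 50.41  1.8 ]
[23.06  9.18 49.85  1.9 ]
[24.72 12.01 49.29  2.  ]
[28.47 21.99 48.58  2.1 ]
```

send_rows(motion="0.4 0 0 -0.2 -0.12; 0.4 0 0 -0.2 -0.24; 0.3 0 0 -0.3 -0.35; 0.3 0 0 -0.3 -0.35")

```text
clock: 37.15
eef_pos: [0.5384, -0.0009, 0.1572]
tool_rot: [0.913, 0.408, 0.0, 0.0]
ft_force: [-0.5, 0.6, -0.5]
grip_width: 0.0298
grasp_force: 0.0
```

send_rows(motion="0.3 0 0 -2 0; 0.3 0 0 -5 0; 0.3 0 0 -9 0; 0.3 0 0 -12 0; 0.3 0 0 -12 0")

```text
clock: 37.65
eef_pos: [0.5406, -0.0007, 0.2819]
tool_rot: [0.913, 0.407, 0.004, 0.002]
ft_force: [0.3, 0.4, -0.8]
grip_width: 0.0298
grasp_force: 0.0
```

```bash
python3 bar.py w25 > b.txt; head -2 b.txt; tail -10 b.txt; python3 - <<'E'
from h import *
vision.camera("top");vision.camera("side")
for c in("top","side"):
  for t in("flask","beaker","rack"): print(c,t,[(np.round(d["rect"]).tolist(),round(d["conf"],2)) for d in boxes_of(c,t)][:1])
for s in ["swing"]: print([(np.round(d["rect"]).tolist()) for d in boxes_of("wrist",s)][:1])
E
```

```text
[ 0.5406 -0.0007  0.2819] 37.65 [-0.0012  0.3004  0.2159  1.4765 -0.0004  2.3017] [ 0.2762  0.3956 -0.7732] [-0.0313 -0.0188 -0.0122] 0.02983350070626093
[([320.5, 187.6, 55.4, 60.3], 0.67)]
[59.13 38.44 59.37  1.2 ]
[53.67 34.32 61.83  1.3 ]
[47.92 29.51 63.89  1.4 ]
[42.32 24.01 65.11  1.5 ]
[37.38 17.74 65.69  1.6 ]
[33.44 11.03 66.19  1.7 ]
[31.01  6.77 66.57  1.8 ]
[30.35  6.01 66.62  1.9 ]
[31.14  8.66 66.31  2.  ]
[33.15 14.72 65.84  2.1 ]
top flask [([431.0, 167.0, 25.0, 25.0], 0.94)]
top beaker [([390.0, 145.0, 23.0, 24.0], 0.82)]
top rack [([193.0, 264.0, 57.0, 36.0], 0.75)]
side flask [([381.0, 326.0, 32.0, 44.0], 0.71)]
side beaker [([399.0, 269.0, 25.0, 33.0], 0.79)]
side rack [([237.0, 126.0, 36.0, 53.0], 0.75)]
[]
```

Ring at about 1.88 rad, plate home, bystanders unmoved, and the arm is clear, so I'm handing in.

```bash
python3 -c "
from workcell import workorder
print(workorder.job_done())"
```

```text
the job is handed in; nothing more can be done
None
```

The job is handed in at about 38 s: the puck and spacer are seated (each checked by a fingertip press), the plate is home, the ring is clamped at about 1.88 rad by camera estimate, the flask, beaker and rack have not moved in the camera views, and the gripper is clear; no verdict came back, and the peak wrist force I read was about 56 N, from pressing the held spacer against the barrel rim.

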